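# Pack and weigh a postal order at the carver's stall

### The job

Make up this postal order: press ON, the round left key of the scale, then set the empty wooden box centred on the scale's platform and, with nothing but the empty box on it, press ZERO, the square middle key. Then take every frog that is in the compartment bin and every bangle off the stand's hooks and put them all in the box, side by side or the bangles on each other, with nothing sticking out above its rim. When all are in, press PRINT, the wide right key; leave the loaded box centred on the scale, the owls standing in the bin and everything else where it is.

Things in the scene. Friction and masses are not known exactly. Their poses are not given: they have to be found in the camera images.
- platform (a point): centre of the platform's top on the parcel scale, fixed, 300 x 220 mm: a steel platform 200 mm (x) by 210 mm (y), its top 36 mm over the table, and in front of it (towards its own -x, the robot's side) a black console, top 34 mm, with three white spring keys in a row. Axes: the scale's own
- key_on_top (a point): top centre of the ON key: the small round key (26 mm across), the left one as seen from the robot (towards the scale's +y), 10 mm proud of the console
- key_zero_top (a point): top centre of the ZERO key: the square key (26 mm), in the middle
- key_print_top (a point): top centre of the PRINT key: the wide key (26 x 56 mm), the right one (towards the scale's -y)
- key_on (a joint): travel of the ON key, 0 up to 0.005 m fully down; springs back by itself; 1.5 N starts it, 4.5 N holds it fully down; pressed counts from 0.0035
- key_zero (a joint): travel of the ZERO key, as the ON key
- key_print (a joint): travel of the PRINT key, as the ON key
- box: open packing box of thin wood, empty at the start, outside 208 mm (its x) by 193 mm (its y) by 62 mm high, walls 9 mm thick (pinch a wall from above), floor 5 mm, about 220 g; inside 190 x 175 mm. Origin: centre of its underside
- bin: wooden compartment bin, fixed, 305 mm (x) by 205 mm (y), walls and floor 5 mm thick, walls 24 mm high, 3 by 2 compartments (centres at x -100, 0, 100 and y -50, 50 mm in its frame), each with one frog, one owl or nothing. Origin: centre of its underside
- stand: fixed bangle stand: base 80 x 160 mm, post, crossbar 18 mm thick along its y, axis 200 mm high, with two brass wire hooks 8 mm thick at y +60 and -60 mm, pointing to its -x (to the robot): level for 95 mm at 200 mm height, then the tip turns up 13 mm; bangles hang 60 to 76 mm in front of the crossbar's axis. Origin: centre of the base's underside
- frog1: carved wooden frog, 66 mm long (its x, head to -x), 46 mm wide at the feet, 52 mm high, about 90 g; flanks above the feet (16 to 43 mm above its underside) flat and parallel, 38 mm apart along its y: the place to grip. Origin: at its middle, 26 mm above its underside, z up. Starts in a compartment of the bin; two or three are there (an absent one reads None)
- frog2: carved wooden frog, 66 mm long (its x, head to -x), 46 mm wide at the feet, 52 mm high, about 90 g; flanks above the feet (16 to 43 mm above its underside) flat and parallel, 38 mm apart along its y: the place to grip. Origin: at its middle, 26 mm above its underside, z up. Starts in a compartment of the bin; two or three are there (an absent one reads None)
- frog3: carved wooden frog, 66 mm long (its x, head to -x), 46 mm wide at the feet, 52 mm high, about 90 g; flanks above the feet (16 to 43 mm above its underside) flat and parallel, 38 mm apart along its y: the place to grip. Origin: at its middle, 26 mm above its underside, z up. Starts in a compartment of the bin; two or three are there (an absent one reads None)
- bangle1: pale wooden bangle: ring 80 mm outside, 62 mm inside, 16 mm wide along its axis, 35 g. Origin: centre of the ring, z along the ring's axis. At the start it hangs on the left hook with the wire through it, its axis along the hook; one or both bangles are there (an absent one reads None)
- bangle2: pale wooden bangle: ring 80 mm outside, 62 mm inside, 16 mm wide along its axis, 35 g. Origin: centre of the ring, z along the ring's axis. At the start it hangs on the right hook with the wire through it, its axis along the hook; one or both bangles are there (an absent one reads None)
- owl1: carved wooden owl standing in a compartment of the bin, 48 mm across, 78 mm high; not part of the order. Origin: centre of its underside, z up
- owl2: carved wooden owl standing in a compartment of the bin, 48 mm across, 78 mm high; not part of the order. Origin: centre of its underside, z up
- owl3: carved wooden owl standing in a compartment of the bin, 48 mm across, 78 mm high; not part of the order. Origin: centre of its underside, z up
- chisel: chisel lying on the table between stand and bin, 170 mm long along its y; leave it alone. Origin under its middle
- glue: white glue bottle, 56 mm across, 110 mm high, between stand and scale; leave it alone. Origin: centre of its underside
There are look-alikes about, which are no part of the job. Leave any pink look-alike of the owl3 alone.

How it is judged:
By the outcome, as a careful person would: the job done as asked, in the order asked, and still so for the second after the job is handed in, with the robot touching nothing.
Of frog1, frog2, frog3 only 2 to 3 are there at a start; the rules pass over those that are not, and their reading is None.
Of bangle1, bangle2 only 1 to 2 are there at a start; the rules pass over those that are not, and their reading is None.
At some moment in a run one of frog1, frog2, frog3, box may be knocked a few centimetres aside while the robot is not near it.
Once in a run the grip may slacken for a moment while it holds something.
It also fails if it takes over 210 s, if anything falls off the work surface, if the arm or the gripper's body presses on something with over 40 N, if the wrist force passes 120 N, or if a joint passes its speed limit or range.

### The arm

A 6-joint arm with a two-finger parallel gripper is mounted at the origin on the work surface. World frame = base frame: x ahead of the robot, y to its left, z up, the work surface at z = 0. Lengths are in mm, angles in rad, forces in N, time in s.
With the tool pointing down it reaches from about 350 to 875 mm from the base axis. Payload 4.2 kg.
Tool frame: the origin (TCP) lies at the very end of the fingers, on their centre line; the grasp point (between the pads) lies 19 mm behind it; z points along the fingers, y is the line along which they close (so a half turn about z gives the same grasp; the last joint's range is limited). The gripper opens to 85 mm and grips with 20 to 120 N. Pads are 22 mm wide; open, the fingers measure 114 mm over their backs; the gripper's body (76 mm by 85 mm) begins 54 mm behind the grasp point. The pads swing forward as they close: fully open they stand 13 mm farther back than shut.
Start: joints at [1.441, 0.385, 0.008, 0, -1.194, -0.259], TCP at [236.891, 578.344, 231.312] pointing down, gripper open.
Joint ranges: [-3.14, 3.14], [-1.21, 2.06], [-1.07, 1.41], [-3.16, 2.05], [-2.99, -0.16], [-3.1, 3.1]. Speed limits (rad/s): [2.79, 2.79, 3.14, 3.14, 3.14, 3.14].

### API

Orientations are given as a unit quaternion [x, y, z, w].
In Python, from bench import monitor, get_image, camera_info, job_done gives the robot as it stands.
- The arm moves only by the tool send_rows, never from a script. Its argument "series" is a list of rows, each a list of 3 entries, a list of its own where there are three numbers: the shift along the tool's x, y, z in mm, then the turn, a rotation vector about the tool's x, y, z in rad, then the finger opening in mm, from 0 to 85.4. A call has 1 to 8 rows; each row shifts and turns the commanded pose from where the row before left it, along the tool's axes as they then stand; what a row does not reach is not made up. A row lasts 1/10 s, in which the tool goes at most 50 mm and 8.59 degrees, less where a joint would pass 70% of its speed; a pose out of reach is approached as far as the arm can. A call with a gripper value outside its range is refused whole. The fingers move at their own pace and stop on an object; the grip force is fixed at half the most. Time passes only in rows, so rows that do not move let the fingers close. It gives the time, the measured TCP pose, the force, the opening and the grip force at its end, in the units of the state.
- monitor.read_state(): the state, without advancing time (a new reading comes with each control period).
- get_image(name): name is "side" or "top"; returns the picture (420x560x3 uint8, red, green, blue); there is no depth.
- camera_info(name): a dict with "intrinsics" (3x3 intrinsics, pixels), "R" (3x3) and "t" (3): a world point X has camera coordinates R X + t. Camera axes: x right, y down, z forward; pixel columns grow to the right and rows downward; lengths in mm; the calibration is good to about 2 mm. A picture is of the moment at which its call begins. camera_info takes no time and is no camera call.
- job_done(): hands the job in; it is judged then, once.
The state is a dict: "clock": time; "joints": joint angles; "joint_vel": joint speeds; "joint_efforts": joint torques, N m; "position": TCP position; "ee_rot": TCP orientation; "contact_force": force on the tool from outside, world axes, zero at the start; "wrist_torque": the same for the moment, N m; "gripper_width": finger opening in mm; "grasp_force": force on a finger pad.
Only numpy, scipy, OpenCV 4.12 (cv2) and the standard library are available. Lean on these libraries where they do the work, as an engineer would, in place of code of your own. Each camera call takes 0.05 s, during which the arm holds its last target. There are 200 camera calls.

## Working session

There is one attempt and no reset: what is moved stays moved. The work goes in short steps, Python scripts to look and compute and a tool call to move; the robot and the scene stay as the last step left them, time stands still between calls to the robot, and variables do not carry over. Pictures are saved under pics/ and viewed, at most 14 in all, crops included, and the job is handed in when it is done.

Besides the shell and the picture viewer there is one more tool, called after "Request:" as name(argument=value, ...) on one line, values as JSON. send_rows: Moves the arm, as the interface text tells. Its arguments: {"type":"object","properties":{"series":{"type":"array"}},"required":["series"]}

```bash
mkdir -p pics; ls
python3 - <<'E'
from bench import monitor,get_image,camera_info
import cv2
s=monitor.read_state();print(s)
for n in("top","side"):
    c=camera_info(n);print(n,c)
    cv2.imwrite(f"pics/{n}0.png",get_image(n)[:,:,::-1])
E
```

```text
pics
{'clock': 0.0, 'joints': array([ 1.44060141e+00,  3.85567170e-01,  6.62495131e-03, -4.94116802e-04,
       -1.19397551e+00, -2.58569535e-01]), 'joint_vel': array([-0.00224845, -0.0012839 , -0.00056153, -0.00119037, -0.00128611,
       -0.00079034]), 'joint_efforts': array([-5.43332699e-04, -3.92287731e+01,  1.88401973e+01,  4.18617100e+00,
       -4.64837343e-03, -9.05699835e-07]), 'position': array([236.6842443 , 577.82782289, 230.21554422]), 'ee_rot': array([ 9.81148997e-01, -1.93249753e-01, -1.61118208e-04,  1.07324789e-03]), 'contact_force': array([-0.08591883,  0.3275606 , -0.00639197]), 'wrist_torque': array([-0.0208477 ,  0.04073314, -0.0071206 ]), 'grasp_force': 0.0, 'gripper_width': 85.55436913296256}
top {'intrinsics': array([[526.76851933,   0.        , 274.1627934 ],
       [  0.        , 526.76851933, 210.12209864],
       [  0.        ,   0.        ,   1.        ]]), 'R': array([[-0.01724573, -0.99955276, -0.02443086],
       [-0.98823565,  0.020754  , -0.15152414],
       [ 0.15196341,  0.0215303 , -0.98815159]]), 't': array([ -23.82649771,  514.33614465, 1567.83080541])}
side {'intrinsics': array([[418.48514716,   0.        , 278.86420504],
       [  0.        , 418.48514716, 206.32042525],
       [  0.        ,   0.        ,   1.        ]]), 'R': array([[-9.91084502e-01, -1.33233141e-01, -6.63965067e-04],
       [-1.04618390e-01,  7.81293783e-01, -6.15333257e-01],
       [ 8.25015343e-02, -6.09777791e-01, -7.88266797e-01]]), 't': array([ 502.20288321,  179.99498111, 1040.94644273])}
```

View pics/top0.png

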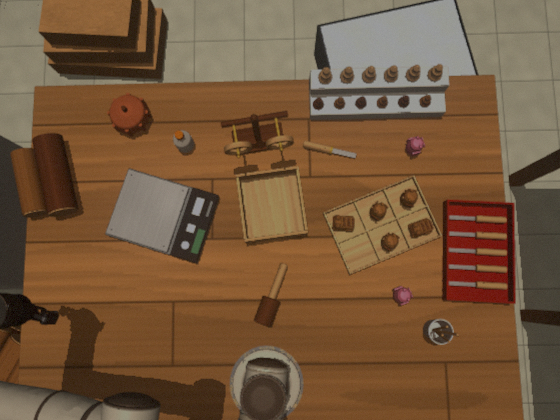

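View pics/side0.png

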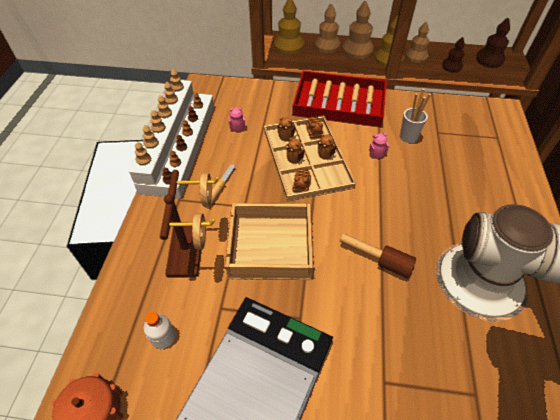

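The top view shows the scale at (163,215) with its keys at (184,245), (190,228) and (198,207), the box at (272,205), and the stand with two bangles at (238,148) and (278,143). The bin is at (382,225) with five figures. The side view shows the same things, with pink owls outside the bin at (237,120) and (379,145). Next I'll look closely at the bin and the scale.

Run:
```python
import cv2,numpy as np
t=cv2.imread("pics/top0.png");s=cv2.imread("pics/side0.png")
a=cv2.resize(t[170:280,315:445],(400,338),interpolation=cv2.INTER_CUBIC)
b=cv2.resize(s[105:205,255:360],(400,381),interpolation=cv2.INTER_CUBIC)[:338]
c=cv2.resize(t[165:267,100:220],(400,340),interpolation=cv2.INTER_CUBIC)[:262]
d=cv2.resize(t[100:250,220:310],(240,400),interpolation=cv2.INTER_CUBIC)[:262]
d=cv2.copyMakeBorder(d,0,0,0,160,cv2.BORDER_CONSTANT)
cv2.imwrite("pics/crop1.png",np.vstack([np.hstack([a,b]),np.hstack([c,d])]))
```

```text
(no output)
```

View pics/crop1.png

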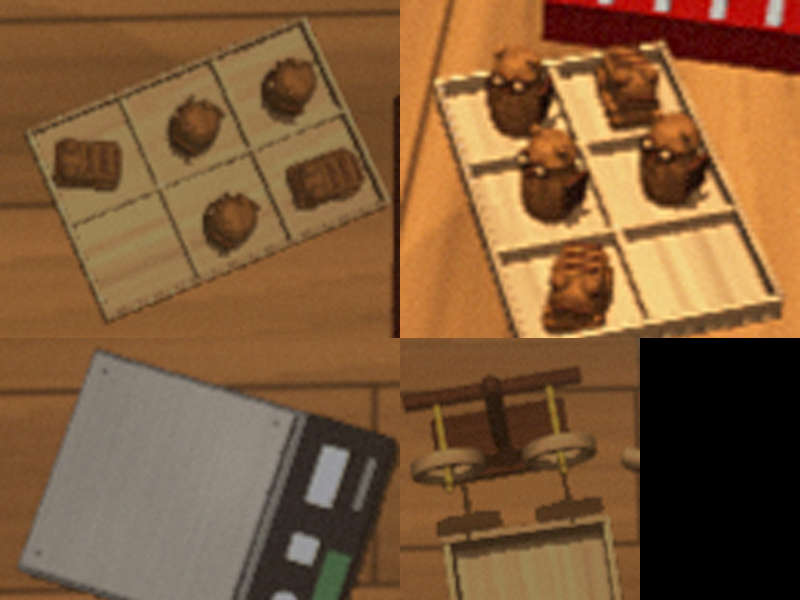

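```bash
cat > h.py <<'E'
import numpy as np,cv2
from bench import monitor,get_image,camera_info
CI={n:camera_info(n) for n in("top","side")}
def ray(n,p):
    c=CI[n];R,t,K=c["R"],c["t"],c["intrinsics"]
    return -R.T@t, R.T@np.linalg.solve(K,[p[0],p[1],1.])
def onz(n,p,z):
    o,d=ray(n,p);return o+d*(z-o[2])/d[2]
def proj(n,X):
    c=CI[n];q=c["intrinsics"]@(c["R"]@np.asarray(X,float)+c["t"]);return q[:2]/q[2]
def tri(a,b):
    A=[];B=[]
    for n,p in(("top",a),("side",b)):
        o,d=ray(n,p);d=d/np.linalg.norm(d);P=np.eye(3)-np.outer(d,d);A.append(P);B.append(P@o)
    return np.linalg.lstsq(np.vstack(A),np.hstack(B),rcond=None)[0]
def mask(im,lo,hi,roi=None):
    m=cv2.inRange(cv2.cvtColor(im,cv2.COLOR_RGB2HSV),lo,hi)
    if roi:
        k=np.zeros_like(m);x0,y0,x1,y1=roi;k[y0:y1,x0:x1]=1;m=m*k
    return m
def blobs(m,amin=20):
    cs=cv2.findContours(m,cv2.RETR_EXTERNAL,cv2.CHAIN_APPROX_NONE)[0]
    return sorted([c for c in cs if cv2.contourArea(c)>amin],key=cv2.contourArea,reverse=True)
def rectz(n,c,z):
    "min-area rectangle of a contour carried to plane z: centre, size, angle of the long side (deg)"
    P=np.array([onz(n,p,z)[:2] for p in c.reshape(-1,2)],np.float32)
    (x,y),(w,h),a=cv2.minAreaRect(P)
    if h>w:w,h,a=h,w,a+90
    return np.round([x,y,w,h,(a+90)%180-90],1)
E
python3 - <<'E'
from h import *
im=cv2.imread("pics/top0.png")[:,:,::-1].copy();sd=cv2.imread("pics/side0.png")[:,:,::-1].copy()
hsv=cv2.cvtColor(im,cv2.COLOR_RGB2HSV)
for nm,p in dict(table=(310,190),boxfl=(272,205),boxrim=(303,200),plat=(150,215),key=(191,228),con=(180,228),bin=(345,255),frog=(344,224),binrim=(327,225),bang=(234,149)).items(): print(nm,hsv[p[1]-1:p[1]+2,p[0]-1:p[0]+2].reshape(-1,3).mean(0).round())
H,S,V=[hsv[...,i] for i in range(3)]
m=mask(im,(0,0,90),(180,60,255),(100,165,225,270))
for c in blobs(m):print("scale",cv2.contourArea(c),c.reshape(-1,2).mean(0).round(1),rectz("top",c,36),rectz("top",c,44))
o=np.hstack([cv2.resize(S[100:280,220:450],None,fx=3.4,fy=3.0)])
cv2.imwrite("pics/sat.png",o[:600,:800])
print(ray("top",(0,0))[0],ray("side",(0,0))[0])
E
```

```text
table [ 14. 165. 121.]
boxfl [ 20. 117. 155.]
boxrim [ 16. 150. 134.]
plat [ 16.  35. 138.]
key [126.   5. 155.]
con [12. 64. 51.]
bin [ 20. 118. 154.]
frog [ 13. 171.  89.]
binrim [ 15. 154. 111.]
bang [ 15. 150. 111.]
scale 4407.5 [153.  215.9] [521.4 352.6 214.5 209.2 -18.5] [520.2 350.5 213.4 208.2 -18.5]
scale 134.5 [197.7 206.2] [531.9 201.1  57.6  25.6 -18.2] [530.6 199.8  57.3  25.5 -18.2]
scale 62.5 [190.3 227.7] [465.3 223.5  27.1  26.4 -18.2] [464.3 222.   27.   26.3 -18.2]
scale 48.5 [184.8 244.7] [412.8 239.2  24.6  24.3  88.9] [412.1 237.7  24.5  24.2  88.9]
[ 269.62149287  -68.24624427 1626.60674621] [430.67660065 561.02713017 931.63386082]
```

View pics/sat.png

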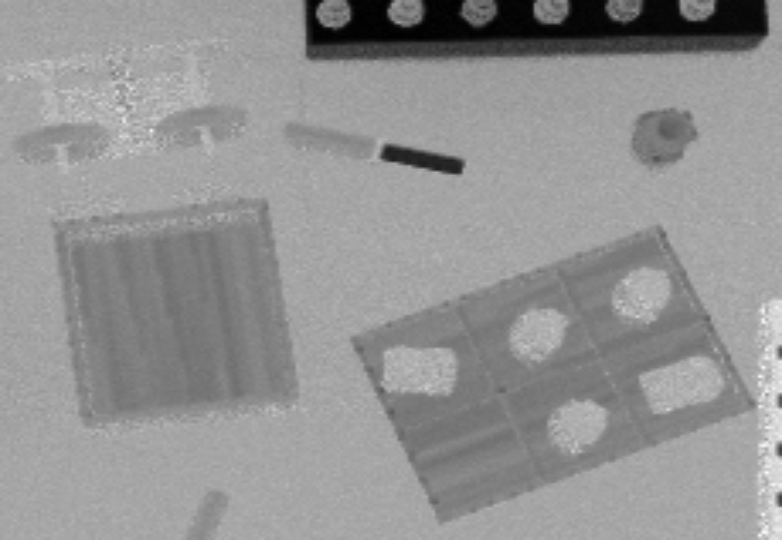

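The saturation view shows the box rim corners at about (236,174), (298,167), (308,234) and (244,242). The frogs are the two rectangular blobs at (344,223) and (420,228). The three round owls are at (378,211), (409,198) and (390,241). The look-alikes that I'll leave are the pink owls outside the bin at (415,147) and (402,295), and the carved figures on the shelf.

```bash
cat >> h.py <<'E'
def box_pose(im,z,roi):
    m=cv2.inRange(cv2.medianBlur(cv2.cvtColor(im,cv2.COLOR_RGB2HSV)[...,1],5),0,152)
    k=np.zeros_like(m);k[roi[1]:roi[3],roi[0]:roi[2]]=1
    m=cv2.morphologyEx(m*k,cv2.MORPH_OPEN,np.ones((5,5),np.uint8));c=blobs(m,800)[0];return rectz("top",c,z),c
def frogs(im,roi,z=35):
    m=mask(cv2.medianBlur(im,3),(0,150,20),(180,255,112),roi)
    m=cv2.morphologyEx(m,cv2.MORPH_OPEN,np.ones((3,3),np.uint8))
    return [(c.reshape(-1,2).mean(0).round(1),rectz("top",c,z)) for c in blobs(m,60)]
E
python3 - <<'E'
from h import *
im=cv2.imread("pics/top0.png")[:,:,::-1].copy();sd=cv2.imread("pics/side0.png")[:,:,::-1].copy()
P=[onz("top",p,62)[:2] for p in [(235.6,174),(297.9,166.7),(307.6,234.3),(244.4,241.7)]]
print("box picked",np.round(P,0).tolist(),cv2.minAreaRect(np.float32(P)))
print("box mask",box_pose(im,62,(225,160,315,250))[0]); print("bin",box_pose(im,24,(318,170,445,280))[0])
for f in frogs(im,(325,178,440,270)):print("frog/owl",*f)
# scale profile along its x and y at z=36
g=cv2.cvtColor(im,cv2.COLOR_RGB2GRAY).astype(np.float32)
a=np.deg2rad(72);ex=np.array([np.cos(a),np.sin(a)]);ey=np.array([-np.sin(a),np.cos(a)])
c=np.array([520,351.])
for nm,u,v in(("x",ex,ey),("y",ey,ex)):
    s=np.arange(-130,131,2.);pr=[]
    for k in s:
        pts=np.array([proj("top",[*(c+u*k+v*w),36]) for w in np.arange(-60,61,5)],np.float32)
        pr.append(cv2.remap(g,pts[None,:,0].copy(),pts[None,:,1].copy(),1).mean())
    print(nm,[(int(k),int(q)) for k,q in zip(s,pr) if abs(k)>85])
E
```

```text
box picked [[624.0, 81.0], [642.0, -109.0], [435.0, -133.0], [417.0, 56.0]] ((529.578369140625, -25.63025665283203), (211.9292755126953, 190.79747009277344), 6.587244987487793)
box mask [531.2 -25.3 215.7 194.7   6.6]
bin [ 467.8 -360.7  307.8  207.4  -68.6]
frog/owl [420.1 227.7] [ 452.1 -475.4   72.5   46.4  -74.1]
frog/owl [342.8 223.1] [ 470.3 -241.6   62.1   47.    84.3]
frog/owl [407.7 197.3] [ 545.  -439.4   53.1   42.4   -3.3]
frog/owl [376.  212.5] [ 499.3 -341.4   44.9   41.5   42.5]
frog/owl [435.4 211.1] [ 498.5 -518.3   54.6   30.2   -3.7]
frog/owl [388.  243.3] [ 406.1 -373.2   44.3   36.    46.2]
x [(-130, 97), (-128, 86), (-126, 69), (-124, 53), (-122, 44), (-120, 43), (-118, 43), (-116, 42), (-114, 42), (-112, 43), (-110, 43), (-108, 43), (-106, 47), (-104, 64), (-102, 85), (-100, 97), (-98, 99), (-96, 88), (-94, 77), (-92, 89), (-90, 112), (-88, 127), (-86, 133), (86, 125), (88, 125), (90, 124), (92, 124), (94, 125), (96, 125), (98, 125), (100, 124), (102, 124), (104, 119), (106, 106), (108, 95), (110, 89), (112, 89), (114, 90), (116, 90), (118, 90), (120, 90), (122, 89), (124, 89), (126, 89), (128, 88), (130, 88)]
y [(-130, 102), (-128, 101), (-126, 100), (-124, 99), (-122, 97), (-120, 96), (-118, 94), (-116, 94), (-114, 92), (-112, 89), (-110, 85), (-108, 87), (-106, 102), (-104, 119), (-102, 131), (-100, 133), (-98, 133), (-96, 134), (-94, 134), (-92, 133), (-90, 134), (-88, 134), (-86, 133), (86, 129), (88, 129), (90, 129), (92, 129), (94, 129), (96, 129), (98, 128), (100, 121), (102, 106), (104, 88), (106, 78), (108, 73), (110, 76), (112, 89), (114, 98), (116, 101), (118, 103), (120, 104), (122, 104), (124, 104), (126, 104), (128, 104), (130, 104)]
```

```bash
cat >> h.py <<'E'
from scipy.spatial.transform import Rotation as Ro
def down(yaw):
    c,s=np.cos(np.deg2rad(yaw)),np.sin(np.deg2rad(yaw));return Ro.from_matrix([[c,s,0],[s,-c,0],[0,0,-1]])
def plan(*wps,st=None):
    "wps: (x,y,z[,yaw of tool x or Rotation]); prints shift in tool axes, then turn made after the shift"
    s=st or monitor.read_state();p=np.array(s["position"]);R=Ro.from_quat(s["ee_rot"])
    print("t",round(s["clock"],1),"p",p.round(1),"yaw",np.rad2deg(np.arctan2(*R.as_matrix()[[1,0],0])).round(1),"F",np.round(s["contact_force"],1),"w",round(s["gripper_width"],1),"g",round(s["grasp_force"],1),"j",np.round(s["joints"],2))
    for w in wps:
        d=R.inv().apply(np.array(w[:3],float)-p);p=np.array(w[:3],float);v=np.zeros(3)
        if len(w)>3:
            T=w[3] if isinstance(w[3],Ro) else down(w[3]);v=(R.inv()*T).as_rotvec();R=T
        print("shift",d.round(1),"n>=",int(np.ceil(np.linalg.norm(d)/50)),"turn",v.round(3),"n>=",int(np.ceil(np.rad2deg(np.linalg.norm(v))/8.5)))
E
python3 -c "
from h import *
plan((412.1,237.7,100,-18.2),(412.1,237.7,50),(412.1,237.7,38))"
```

```text
t 0.1 p [236.7 577.9 230.3] yaw -22.3 F [-0.2 -0.4  0.8] w 85.6 g 0.0 j [ 1.44  0.39  0.01 -0.   -1.19 -0.26]
shift [291.3 248.  130.8] n>= 9 turn [ 0.002 -0.    -0.071] n>= 1
shift [ 0.  0. 50.] n>= 2 turn [0. 0. 0.] n>= 0
shift [ 0.  0. 12.] n>= 1 turn [0. 0. 0.] n>= 0
```

Request:
send_rows(series=[[[29,25,5],[0,0,-0.071],0],[[30,23,5],[0,0,0],0],[[30,23,5],[0,0,0],0],[[30,23,5],[0,0,0],0],[[30,23,5],[0,0,0],0],[[30,23,5],[0,0,0],0],[[30,23,5],[0,0,0],0],[[30,23,5],[0,0,0],0]])

```text
clock: 0.9
position: [403.8, 324.1, 190.9]
ee_rot: [0.987, -0.158, -0.0, 0.0]
contact_force: [-0.0, 0.8, -0.2]
gripper_width: 0.4
grasp_force: 0.0
```

```bash
python3 -c "
from h import *
plan((412.1,237.7,100,-18.2),(412.1,237.7,50),(412.1,237.7,38))"
```

```text
t 0.9 p [403.8 324.1 190.9] yaw -18.2 F [-0.   0.8 -0.2] w 0.4 g 0.0 j [ 0.99  0.24 -0.31 -0.   -1.02  0.26]
shift [34.9 79.5 90.9] n>= 3 turn [0. 0. 0.] n>= 1
shift [ 0.  0. 50.] n>= 2 turn [0. 0. 0.] n>= 0
shift [ 0.  0. 12.] n>= 1 turn [0. 0. 0.] n>= 0
```

Request:
send_rows(series=[[[12,27,30],[0,0,0],0],[[12,27,30],[0,0,0],0],[[11,26,31],[0,0,0],0],[[0,0,20],[0,0,0],0],[[0,0,0],[0,0,0],0],[[0,0,0],[0,0,0],0]])

```text
clock: 1.5
position: [412.1, 239.1, 80.6]
ee_rot: [0.987, -0.158, 0.0, 0.0]
contact_force: [-0.2, 0.6, 0.4]
gripper_width: -0.1
grasp_force: 0.0
```

```bash
python3 -c "
from h import *
plan((412.1,237.7,50,-18.2),(412.1,237.7,38))
cv2.imwrite('pics/on.png',cv2.resize(get_image('side')[250:420,180:400,::-1],None,fx=3,fy=3))"
```

```text
t 1.5 p [412.1 239.1  80.6] yaw -18.2 F [-0.2  0.6  0.4] w -0.1 g 0.0 j [ 0.87  0.31 -0.55  0.   -0.71  0.38]
shift [ 0.4  1.4 30.6] n>= 1 turn [ 0. -0.  0.] n>= 1
shift [ 0.  0. 12.] n>= 1 turn [0. 0. 0.] n>= 0
```

View pics/on.png

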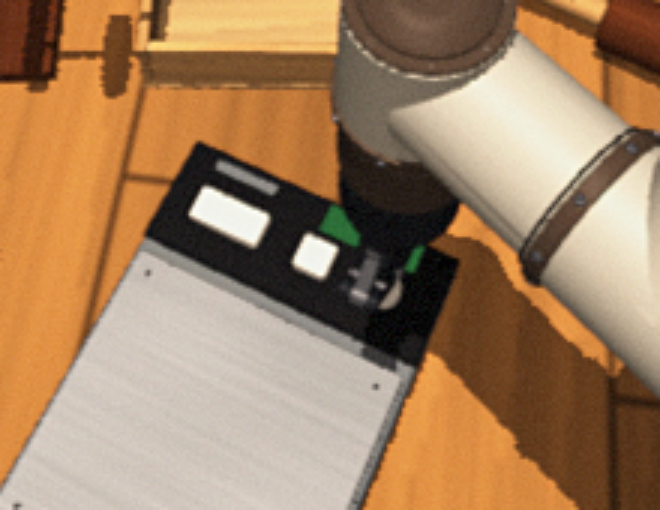

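The side view shows the shut fingers over the round key (about (311,345) in the full frame), so I'll press it.

Request:
send_rows(series=[[[0,1,25],[0,0,0],0],[[0,0,10],[0,0,0],0],[[0,0,4],[0,0,0],0],[[0,0,2],[0,0,0],0],[[0,0,0],[0,0,0],0],[[0,0,0],[0,0,0],0]])

```text
clock: 2.15
position: [411.5, 238.2, 40.1]
ee_rot: [0.987, -0.158, 0.0, -0.0]
contact_force: [-3.8, 0.2, 4.3]
gripper_width: 0.2
grasp_force: 1.9
```

Request:
send_rows(series=[[[0,0,2],[0,0,0],0],[[0,0,0],[0,0,0],0],[[0,0,0],[0,0,0],0]])

```text
clock: 2.45
position: [411.6, 238.2, 38.9]
ee_rot: [0.987, -0.158, 0.0, -0.001]
contact_force: [-6.4, 0.3, 12.7]
gripper_width: 0.1
grasp_force: 6.8
```

Request:
send_rows(series=[[[0,0,-20],[0,0,0],0],[[0,0,-40],[0,0,0],20],[[0,0,-30],[0,0,0],30],[[0,0,0],[0,0,0],40]])

```text
clock: 2.85
position: [414.1, 240.1, 131.7]
ee_rot: [0.987, -0.158, 0.004, -0.004]
contact_force: [0.1, 0.7, 0.5]
gripper_width: 39.6
grasp_force: 0.0
```

```bash
python3 -c "
from h import *
im=get_image('top');cv2.imwrite('pics/t1.png',im[:,:,::-1])
print(box_pose(im,62,(225,160,315,250))[0])
a=np.deg2rad(6.6);P=(530-99.5*np.cos(a),-25.5-99.5*np.sin(a))
plan((*P,125,-83.4),(*P,25))
plan((*P,125,96.6),(*P,25))
"
```

```text
[530.  -25.2 217.1 195.2   6.5]
t 2.9 p [412.7 239.  129.5] yaw -18.2 F [-0.6 -1.3 -0.7] w 40.1 g 0.0 j [ 0.87  0.24 -0.49  0.   -0.83  0.39]
shift [103.7 256.4   3.3] n>= 6 turn [-7.000e-03  1.000e-03  1.138e+00] n>= 8
shift [  0.   0. 100.] n>= 3 turn [0. 0. 0.] n>= 0
t 2.9 p [412.7 239.  129.5] yaw -18.2 F [-0.6 -1.3 -0.7] w 40.1 g 0.0 j [ 0.87  0.24 -0.49  0.   -0.83  0.39]
shift [103.7 256.4   3.3] n>= 6 turn [-1.000e-03 -8.000e-03 -2.004e+00] n>= 14
shift [  0.   0. 100.] n>= 2 turn [0. 0. 0.] n>= 0
```

Request:
send_rows(series=[[[17,42,0],[0,0,0.14],40],[[23,40,0],[0,0,0.14],40],[[28,36,0],[0,0,0.14],40],[[33,32,0],[0,0,0.14],40],[[37,27,0],[0,0,0.14],40],[[40,22,0],[0,0,0.14],40],[[0,0,0],[0,0,0.14],40],[[0,0,0],[0,0,0.14],40]])

```text
clock: 3.7
position: [427.5, -38.2, 126.1]
ee_rot: [0.749, -0.662, -0.001, 0.001]
contact_force: [-0.7, 0.0, -0.2]
gripper_width: 40.1
grasp_force: 0.0
```

```bash
python3 -c "
from h import *
a=np.deg2rad(6.6);P=(530-99.5*np.cos(a),-25.5-99.5*np.sin(a))
plan((*P,95,-83.4),(*P,25))
"
```

```text
t 3.7 p [427.5 -38.2 126.1] yaw -83.0 F [-0.7  0.  -0.2] w 40.1 g 0.0 j [ 0.29  0.17 -0.6  -0.   -0.8  -0.17]
shift [-0.8 -3.8 31.1] n>= 1 turn [ 0.002 -0.     0.008] n>= 1
shift [ 0.  0. 70.] n>= 2 turn [0. 0. 0.] n>= 0
```

Request:
send_rows(series=[[[0,-4,30],[0,0,0.008],40],[[0,0,35],[0,0,0],40],[[0,0,25],[0,0,0],40],[[0,0,10],[0,0,0],40],[[0,0,0],[0,0,0],0],[[0,0,0],[0,0,0],0],[[0,0,0],[0,0,0],0],[[0,0,0],[0,0,0],0]])

```text
clock: 4.5
position: [432.5, -35.5, 28.1]
ee_rot: [0.75, -0.662, 0.0, -0.001]
contact_force: [0.1, -0.6, -2.1]
gripper_width: 8.2
grasp_force: 58.8
```

Request:
send_rows(series=[[[0,0,-5],[0,0,0],0],[[0,0,-15],[0,0,0],0],[[0,0,-25],[0,0,0],0],[[0,0,-30],[0,0,0],0],[[0,0,-20],[0,0,0],0],[[0,0,0],[0,0,0],0],[[0,0,0],[0,0,0],0]])

```text
clock: 5.2
position: [431.8, -35.6, 122.5]
ee_rot: [0.75, -0.662, 0.0, -0.0]
contact_force: [-0.2, 0.1, -1.9]
gripper_width: 8.5
grasp_force: 58.8
```

```bash
python3 -c "
from h import *
im=get_image('top');sd=get_image('side');cv2.imwrite('pics/lift.png',np.hstack([im[140:300,200:380,::-1],sd[160:320,180:360,::-1]]))
a=np.deg2rad(-18.2);C=np.array([523.6,357.2]);P=C-99.5*np.array([np.cos(a),np.sin(a)])
plan((*P,124,-108.2),(*P,64))
"
```

```text
t 5.3 p [431.2 -35.8 121.4] yaw -82.9 F [-0.4 -0.3 -1.4] w 7.9 g 58.8 j [ 0.3   0.18 -0.6  -0.   -0.79 -0.17]
shift [-421.1  -50.6   -2.7] n>= 9 turn [ 0.002 -0.     0.442] n>= 3
shift [ 0.  0. 60.] n>= 2 turn [0. 0. 0.] n>= 0
```

View pics/lift.png

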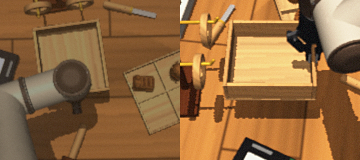

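The box is clear of the table and hangs level. Before sweeping across, I'll check how close it passes to the bangles and the glue.

```bash
python3 -c "
from h import *
for p,z in(((238,148),175),((278,143),175),((225,150),175),((292,140),175),((237,162),205),((282,161),205),((182,142),60),((180,136),110)):print(p,onz('top',p,z).round(0))
"
```

```text
(238, 148) [674.  63. 175.]
(278, 143) [686. -51. 175.]
(225, 150) [669. 100. 175.]
(292, 140) [694. -91. 175.]
(237, 162) [625.  64. 205.]
(282, 161) [625. -61. 205.]
(182, 142) [729. 246.  60.]
(180, 136) [733. 243. 110.]
```

Request:
send_rows(series=[[[0,20,0],[0,0,0],0],[[-10,20,0],[0,0,0],0],[[-30,0,0],[0,0,0],0],[[-40,0,0],[0,0,0],0],[[-40,0,0],[0,0,0],0],[[-40,0,0],[0,0,0],0],[[-40,0,0],[0,0,0],0],[[-40,0,0],[0,0,0],0]])

```text
clock: 6.1
position: [361.5, 198.5, 121.2]
ee_rot: [0.75, -0.661, -0.0, 0.001]
contact_force: [1.2, -0.4, -1.9]
gripper_width: 8.2
grasp_force: 58.8
```

Request:
send_rows(series=[[[-40,0,0],[0,0,0],0],[[-40,-10,0],[0,0,0],0],[[-40,-20,0],[0,0,0.11],0],[[-20,-20,0],[0,0,0.11],0],[[0,-10,0],[0,0,0.11],0],[[0,0,0],[0,0,0.11],0],[[0,0,0],[0,0,0],0],[[0,0,0],[0,0,0],0]])

```text
clock: 6.9
position: [406.7, 339.1, 121.1]
ee_rot: [-0.588, 0.809, -0.0, -0.001]
contact_force: [-0.6, -0.8, -1.7]
gripper_width: 7.7
grasp_force: 58.8
```

```bash
python3 -c "
from h import *
a=np.deg2rad(-18.2);C=np.array([523.6,357.2]);P=C-99.5*np.array([np.cos(a),np.sin(a)])
plan((*P,124,-108.2),(*P,64))
"
```

```text
t 6.9 p [406.7 339.1 121.1] yaw -107.9 F [-0.6 -0.8 -1.7] w 7.7 g 58.8 j [ 1.    0.34 -0.38 -0.   -0.86 -1.31]
shift [-53.6  -6.2  -3. ] n>= 2 turn [ 0.001 -0.002  0.005] n>= 1
shift [ 0.  0. 60.] n>= 2 turn [0. 0. 0.] n>= 0
```

Request:
send_rows(series=[[[-27,-3,0],[0,0,0.005],0],[[-27,-3,0],[0,0,0],0],[[0,0,20],[0,0,0],0],[[0,0,20],[0,0,0],0],[[0,0,8],[0,0,0],0],[[0,0,0],[0,0,0],0],[[0,0,0],[0,0,0],0]])

```text
clock: 7.6
position: [430.0, 389.4, 75.0]
ee_rot: [-0.586, 0.81, -0.0, 0.001]
contact_force: [0.2, 0.4, -2.0]
gripper_width: 8.3
grasp_force: 58.8
```

```bash
python3 -c "
from h import *
a=np.deg2rad(-18.2);C=np.array([523.6,357.2]);P=C-99.5*np.array([np.cos(a),np.sin(a)])
plan((*P,64,-108.2))
sd=get_image('side');im=get_image('top')
cv2.imwrite('pics/low.png',np.vstack([cv2.resize(sd[240:420,150:370,::-1],(440,360)),cv2.resize(im[150:265,90:230,::-1],(440,240))]))
"
```

```text
t 7.6 p [430.  389.4  75. ] yaw -108.3 F [ 0.2  0.4 -2. ] w 8.3 g 58.8 j [ 1.02  0.47 -0.3   0.   -0.8  -1.33]
shift [ 1.3  0.5 11. ] n>= 1 turn [-0.001  0.001 -0.001] n>= 1
```

View pics/low.png

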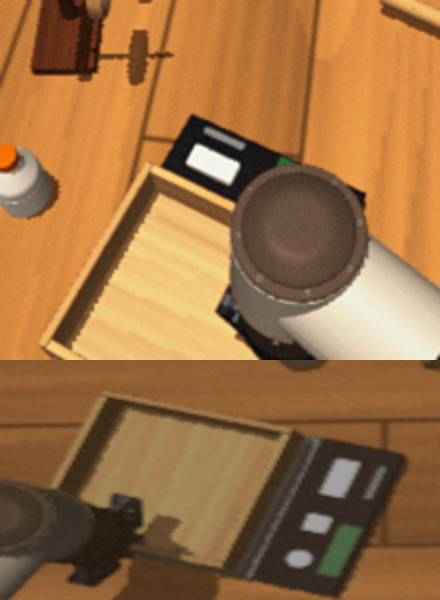

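The box sits square over the platform and the keys are uncovered. I'll lower it and let go.

Request:
send_rows(series=[[[0,0,8],[0,0,0],0],[[0,0,2],[0,0,0],0],[[0,0,1],[0,0,0],0],[[0,0,0],[0,0,0],0],[[0,0,0],[0,0,0],0]])

```text
clock: 8.2
position: [429.5, 388.9, 64.0]
ee_rot: [-0.586, 0.811, -0.0, -0.0]
contact_force: [-3.8, -1.9, 6.3]
gripper_width: 8.0
grasp_force: 59.8
```

Request:
send_rows(series=[[[0,0,0],[0,0,0],36],[[0,0,0],[0,0,0],36],[[0,0,-20],[0,0,0],36],[[0,0,-40],[0,0,0],20],[[0,0,-30],[0,0,0],0],[[50,0,0],[0,0,0],0],[[50,0,0],[0,0,0],0],[[50,0,0],[0,0,0],0]])

```text
clock: 9.0
position: [382.0, 245.4, 153.2]
ee_rot: [-0.586, 0.811, 0.0, 0.0]
contact_force: [0.3, -0.7, 0.4]
gripper_width: 0.0
grasp_force: 0.0
```

```bash
cat >> h.py <<'E'
def scale_box(im):
    r,c=box_pose(im,98,(95,150,202,262));a=np.deg2rad(71.8);d=r[:2]-np.array([523.6,357.2])
    print("box",r,"off in scale axes",np.round([d@[np.cos(a),np.sin(a)],d@[-np.sin(a),np.cos(a)]],1));return r,c
E
python3 -c "
from h import *
im=get_image('top');r,c=scale_box(im);print(cv2.boxPoints(cv2.minAreaRect(c)).round())
plan((464.3,222,100,-18.2),(464.3,222,50))
im=np.ascontiguousarray(im[:,:,::-1]);cv2.imwrite('pics/set.png',cv2.resize(im[150:265,90:230],None,fx=5,fy=5))
"
```

```text
box [504.3 325.4 294.8 283.8  88.9] off in scale axes [-36.2   8.4]
[[102. 166.]
 [201. 166.]
 [201. 261.]
 [102. 261.]]
t 9.1 p [376.9 237.4 151.9] yaw -108.5 F [-4.6 -6.1 -1.3] w -0.3 g 0.0 j [ 0.93  0.17 -0.52 -0.   -0.89 -1.25]
shift [-13.5 -88.   51.3] n>= 3 turn [ 0.009 -0.002 -1.577] n>= 11
shift [ 0.  0. 50.] n>= 2 turn [0. 0. 0.] n>= 0
```

View pics/set.png

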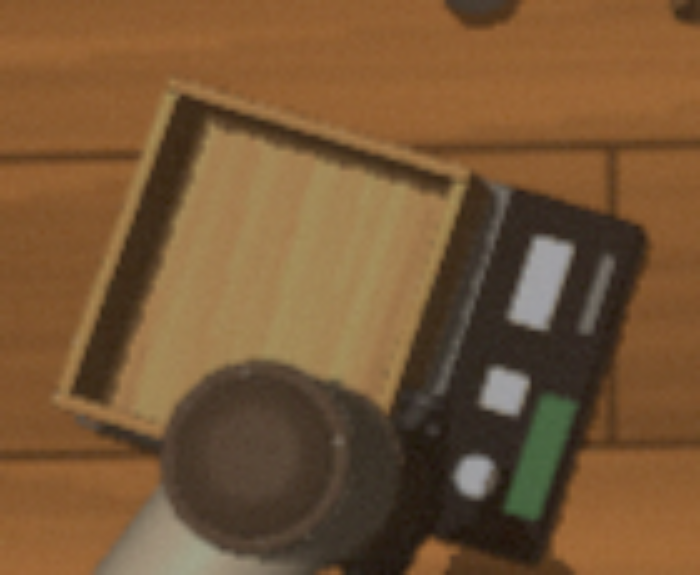

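The box is on the platform with its rim corners at (125,167), (184,186) and (102,230). I'll check the centring from the TR–BL diagonal.

```bash
python3 -c "
from h import *
A,B,C=[onz('top',p,98)[:2] for p in ((125,167),(183.8,185.6),(102,230))]
print(A,B,C,np.linalg.norm(A-B),np.linalg.norm(A-C),(B+C)/2)
"
```

```text
[644.73299045 409.61879061] [584.01883024 232.22978787] [456.1584113 472.8685583] 187.49151326074175 198.89923332340635 [520.08862077 352.54917309]
```

Request:
send_rows(series=[[[0,-44,0],[0,0,-0.145],0],[[7,-43,0],[0,0,-0.145],0],[[0,0,0],[0,0,-0.145],0],[[0,0,0],[0,0,-0.145],0],[[0,0,0],[0,0,-0.145],0],[[0,0,0],[0,0,-0.145],0],[[0,0,0],[0,0,-0.145],0],[[0,0,0],[0,0,-0.145],0]])

```text
clock: 9.85
position: [460.6, 220.1, 153.2]
ee_rot: [0.932, -0.363, 0.0, -0.0]
contact_force: [-0.8, 0.6, 0.2]
gripper_width: -0.1
grasp_force: 0.0
```

Request:
send_rows(series=[[[0,0,0],[0,0,-0.145],0],[[0,0,0],[0,0,-0.145],0],[[0,0,0],[0,0,-0.12],0],[[0,0,0],[0,0,0],0],[[0,0,0],[0,0,0],0]])

```text
clock: 10.35
position: [460.4, 220.1, 153.3]
ee_rot: [0.986, -0.169, 0.0, -0.0]
contact_force: [-0.2, 0.5, -0.4]
gripper_width: 0.3
grasp_force: 0.0
```

```bash
python3 -c "
from h import *
plan((464.3,222,100,-18.2),(464.3,222,50))
im=get_image('top');r,c=scale_box(im)
"
```

```text
t 10.3 p [460.4 220.1 153.3] yaw -19.5 F [-0.2  0.5 -0.4] w 0.3 g 0.0 j [ 0.76  0.27 -0.38  0.   -0.92  0.47]
shift [ 3.  -3.1 53.3] n>= 2 turn [-0.    -0.    -0.023] n>= 1
shift [ 0.  0. 50.] n>= 2 turn [0. 0. 0.] n>= 0
box [504.5 334.5 312.8 283.8  88.9] off in scale axes [-27.5  11.1]
```

```bash
python3 -c "
from h import *
im=get_image('top')
cv2.imwrite('pics/x.png',cv2.resize(im[150:265,90:230,::-1],None,fx=5,fy=5))
g=cv2.cvtColor(im,cv2.COLOR_RGB2GRAY).astype(np.float32);S=cv2.cvtColor(im,cv2.COLOR_RGB2HSV)[...,1].astype(np.float32)
a=np.deg2rad(71.8);ex=np.array([np.cos(a),np.sin(a)]);ey=np.array([-np.sin(a),np.cos(a)]);c=np.array([523.6,357.2])
for nm,u,v,W in(('x',ex,ey,np.arange(-70,20,5)),('y',ey,ex,np.arange(0,70,5))):
    s=np.r_[np.arange(-116,-78,2.),np.arange(78,120,2)]
    for k in s:
        pts=np.array([proj('top',[*(c+u*k+v*w),98]) for w in W],np.float32)
        print(nm,int(k),*[int(cv2.remap(q,pts[None,:,0].copy(),pts[None,:,1].copy(),1).mean()) for q in(g,S)],end=' | ')
    print()
"
```

```text
x -116 44 89 | x -114 47 91 | x -112 48 95 | x -110 49 98 | x -108 49 100 | x -106 49 100 | x -104 50 100 | x -102 50 98 | x -100 52 98 | x -98 59 97 | x -96 65 94 | x -94 67 94 | x -92 68 92 | x -90 67 91 | x -88 65 92 | x -86 65 95 | x -84 67 97 | x -82 70 96 | x -80 73 97 | x 78 46 149 | x 80 46 146 | x 82 47 145 | x 84 55 144 | x 86 85 139 | x 88 115 133 | x 90 128 131 | x 92 127 134 | x 94 114 143 | x 96 102 154 | x 98 96 162 | x 100 95 164 | x 102 95 164 | x 104 95 165 | x 106 95 165 | x 108 95 165 | x 110 96 164 | x 112 95 164 | x 114 95 165 | x 116 95 164 | x 118 96 165 | 
y -116 104 165 | y -114 104 165 | y -112 104 165 | y -110 105 164 | y -108 103 164 | y -106 103 160 | y -104 107 151 | y -102 118 142 | y -100 124 140 | y -98 115 141 | y -96 93 142 | y -94 61 147 | y -92 48 152 | y -90 52 149 | y -88 62 142 | y -86 73 137 | y -84 89 132 | y -82 108 128 | y -80 123 126 | y 78 137 61 | y 80 136 60 | y 82 136 58 | y 84 137 57 | y 86 137 55 | y 88 137 55 | y 90 136 54 | y 92 134 54 | y 94 132 56 | y 96 128 58 | y 98 125 59 | y 100 122 60 | y 102 118 61 | y 104 112 64 | y 106 107 66 | y 108 102 67 | y 110 98 67 | y 112 97 68 | y 114 96 70 | y 116 95 73 | y 118 95 75 |
```

View pics/x.png

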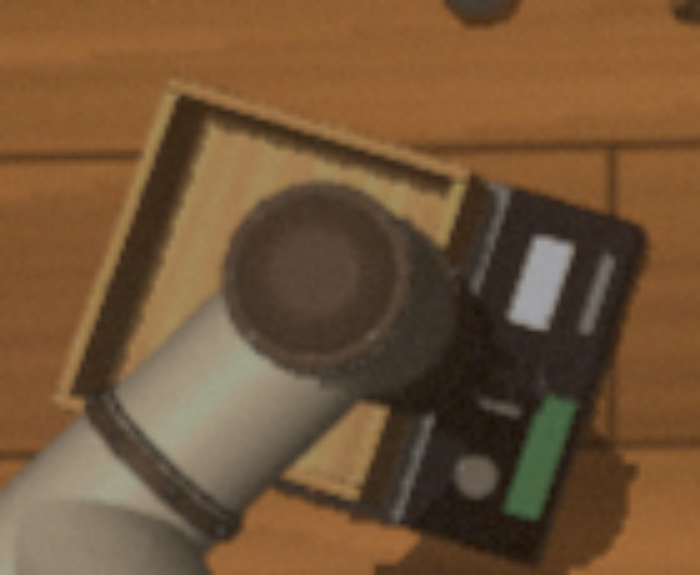

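The box walls appear at +95 along scale x and −104 along scale y, against an ideal +96.5 and −104, so it is centred to within 2 mm. I'll press ZERO.

Request:
send_rows(series=[[[3,-3,40],[0,0,-0.02],0],[[0,0,40],[0,0,0],0],[[0,0,20],[0,0,0],0],[[0,0,0],[0,0,0],0],[[0,0,0],[0,0,0],0]])

```text
clock: 10.95
position: [464.6, 222.1, 53.7]
ee_rot: [0.987, -0.158, 0.0, 0.0]
contact_force: [0.2, 0.6, -0.2]
gripper_width: -0.3
grasp_force: 0.0
```

```bash
python3 -c "
from h import *
plan((464.3,222,39,-18.2))
sd=get_image('side')
cv2.imwrite('pics/z.png',cv2.resize(sd[240:420,150:370,::-1],None,fx=3,fy=3))
"
```

```text
t 10.9 p [464.6 222.1  53.7] yaw -18.2 F [ 0.2  0.6 -0.2] w -0.3 g 0.0 j [ 0.76  0.41 -0.48  0.   -0.68  0.49]
shift [-0.2  0.2 14.7] n>= 1 turn [-0.    -0.001 -0.   ] n>= 1
```

View pics/z.png

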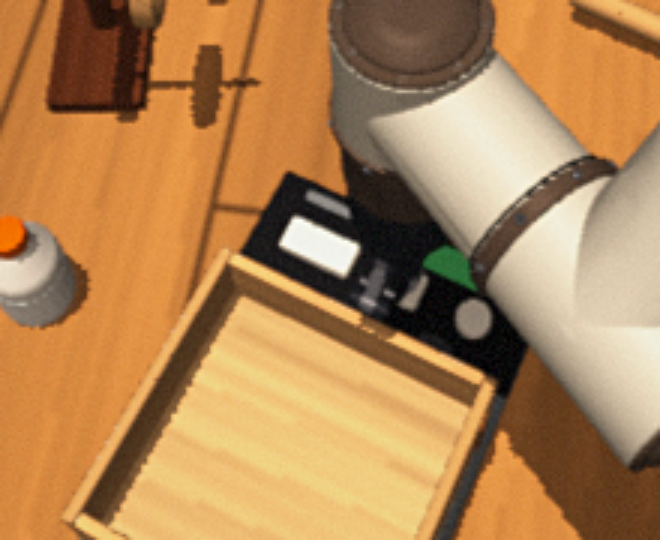

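```bash
python3 -c "
from h import *
sd=cv2.imread('pics/side0.png')[:,:,::-1].copy()
for c in blobs(mask(sd,(0,0,190),(180,40,255),(230,290,335,365)),20):
    p=c.reshape(-1,2).mean(0);print(p.round(1),onz('side',p,44).round(1))
q=proj('side',[464.6,222.1,53.7]);print('tcp',q,(q-[150,240])*3,proj('side',[464.3,222,44]))
print(tri((190.3,227.7),(285.5,336)))
"
```

```text
[253.4 355.6] [523.7 276.5  44. ]
[256.2 321.3] [530.3 201.4  44. ]
[284.6 334.8] [464.2 223.3  44. ]
[307.3 345.3] [413.3 239.6  44. ]
tcp [284.48953925 332.52360726] [403.46861774 277.57082177] [284.58795674 334.18300368]
[463.56581514 223.17724231  37.99001312]
```

Request:
send_rows(series=[[[0,0,8],[0,0,0],0],[[0,0,4],[0,0,0],0],[[0,0,3],[0,0,0],0],[[0,0,1],[0,0,0],0],[[0,0,0],[0,0,0],0],[[0,0,0],[0,0,0],0]])

```text
clock: 11.6
position: [464.7, 222.5, 39.0]
ee_rot: [0.987, -0.158, 0.001, -0.001]
contact_force: [-1.7, -0.4, 9.8]
gripper_width: 0.0
grasp_force: 4.8
```

Request:
send_rows(series=[[[0,0,-20],[0,0,0],0],[[0,0,-40],[0,0,0],20],[[0,0,-45],[0,0,0],30],[[0,0,-45],[0,0,0],40],[[0,0,-45],[0,0,0],40],[[0,0,-30],[0,0,0],40],[[0,0,0],[0,0,0],40]])

```text
clock: 12.3
position: [466.0, 223.0, 267.7]
ee_rot: [0.987, -0.158, 0.004, -0.004]
contact_force: [0.6, 0.2, -0.1]
gripper_width: 40.0
grasp_force: 0.0
```

```bash
python3 -c "
from h import *
im=get_image('top');sd=get_image('side')
print('box'); 
for n,q,roi in(('top',im,(215,100,305,172)),('side',sd,(160,165,240,250))):
    h=cv2.cvtColor(q,cv2.COLOR_RGB2HSV)
    m=mask(q,(19,170,90),(32,255,255),roi)
    for c in blobs(m,5):
        P=c.reshape(-1,2);vx=cv2.fitLine(c,cv2.DIST_L2,0,.01,.01).ravel();print(n,'hook',P.min(0),P.max(0),vx.round(2),[onz(n,p,200)[:2].round(0).tolist() for p in (P[P[:,1].argmin()],P[P[:,1].argmax()],P[P[:,0].argmin()],P[P[:,0].argmax()])])
o=np.hstack([cv2.resize(im[95:180,210:310,::-1],(400,340),interpolation=cv2.INTER_CUBIC),cv2.resize(sd[160:262,150:270,::-1],(400,340),interpolation=cv2.INTER_CUBIC)])
cv2.imwrite('pics/stand.png',o)
plan()
"
```

```text
box
top hook [233 125] [236 140] [1.6000e-01 9.9000e-01 2.3444e+02 1.3281e+02] [[734.0, 72.0], [690.0, 69.0], [731.0, 75.0], [690.0, 66.0]]
top hook [277 129] [279 135] [1.7000e-01 9.8000e-01 2.7792e+02 1.3177e+02] [[719.0, -49.0], [702.0, -52.0], [719.0, -49.0], [704.0, -54.0]]
top hook [275 118] [278 127] [2.5000e-01 9.7000e-01 2.7625e+02 1.2250e+02] [[751.0, -44.0], [725.0, -49.0], [751.0, -44.0], [725.0, -52.0]]
top hook [237 149] [239 156] [9.0000e-02 1.0000e+00 2.3773e+02 1.5227e+02] [[664.0, 64.0], [644.0, 61.0], [664.0, 64.0], [647.0, 58.0]]
top hook [279 142] [282 150] [2.3000e-01 9.7000e-01 2.8017e+02 1.4589e+02] [[681.0, -54.0], [658.0, -59.0], [681.0, -54.0], [664.0, -62.0]]
side hook [169 222] [192 225] [ 1.0000e+00 -1.0000e-02  1.8048e+02  2.2381e+02] [[726.0, 68.0], [732.0, 76.0], [735.0, 72.0], [686.0, 65.0]]
side hook [176 181] [199 183] [ 1.0000e+00 -2.0000e-02  1.8774e+02  1.8181e+02] [[752.0, -48.0], [748.0, -42.0], [754.0, -44.0], [701.0, -51.0]]
side hook [207 177] [224 183] [ 1.0000e+00 -1.0000e-02  2.1558e+02  1.8050e+02] [[665.0, -72.0], [677.0, -51.0], [683.0, -57.0], [642.0, -56.0]]
side hook [201 219] [214 224] [  0.97  -0.25 207.52 222.19] [[646.0, 49.0], [667.0, 65.0], [668.0, 60.0], [641.0, 51.0]]
t 12.4 p [463.7 221.8 262.6] yaw -18.2 F [-0.9 -0.2 -1.3] w 39.7 g 0.0 j [ 0.76  0.17 -0.21 -0.   -1.19  0.49]
```

View pics/stand.png

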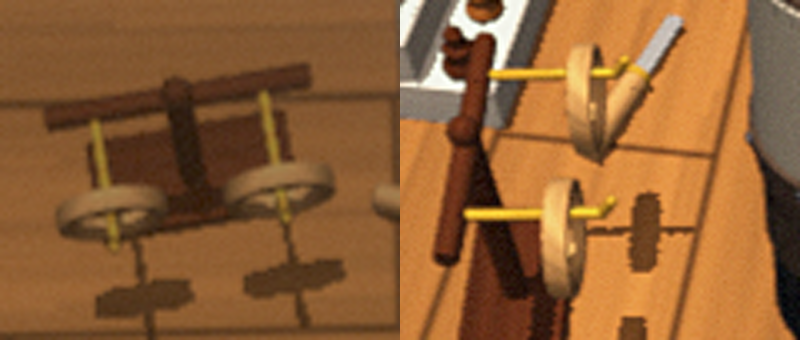

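The stand crop shows both bangles. The hooks run at about 8.6° from world x, and the ring centres are near (675,63) and (690,−54).

```bash
python3 -c "
from h import *
plan((680,29,250,-81.4),(680,29,158))
"
```

```text
t 12.4 p [463.7 221.8 262.6] yaw -18.2 F [-0.9 -0.2 -1.3] w 39.7 g 0.0 j [ 0.76  0.17 -0.21 -0.   -1.19  0.49]
shift [265.8 115.4  12.4] n>= 6 turn [-1.000e-03  1.000e-03  1.102e+00] n>= 8
shift [ 0.  0. 92.] n>= 2 turn [0. 0. 0.] n>= 0
```

Request:
send_rows(series=[[[38,16,0],[0,0,0],36],[[38,16,0],[0,0,0],36],[[38,16,0],[0,0,0],36],[[38,17,0],[0,0,0],36],[[38,17,0],[0,0,0],36],[[38,17,0],[0,0,0],36],[[38,16,0],[0,0,0],36],[[0,0,0],[0,0,0.138],36]])

```text
clock: 13.2
position: [682.4, 25.8, 257.5]
ee_rot: [0.973, -0.23, -0.003, 0.002]
contact_force: [-0.4, -0.3, -0.6]
gripper_width: 36.2
grasp_force: 0.0
```

Request:
send_rows(series=[[[0,0,0],[0,0,0.138],36],[[0,0,0],[0,0,0.138],36],[[0,0,0],[0,0,0.138],36],[[0,0,0],[0,0,0.138],36],[[0,0,0],[0,0,0.138],36],[[0,0,0],[0,0,0.138],36],[[0,0,0],[0,0,0.138],36],[[0,0,0],[0,0,0],36]])

```text
clock: 14.0
position: [679.9, 29.4, 259.7]
ee_rot: [0.758, -0.653, -0.002, 0.002]
contact_force: [-0.5, -0.4, -0.2]
gripper_width: 36.1
grasp_force: 0.0
```

```bash
python3 -c "
from h import *
plan((680,29,250,-81.4),(680,29,158))
"
```

```text
t 14.0 p [679.9  29.4 259.7] yaw -81.5 F [-0.5 -0.4 -0.2] w 36.1 g 0.0 j [ 0.28  0.47  0.21 -0.   -1.32 -0.13]
shift [ 0.4 -0.1  9.7] n>= 1 turn [ 0.005 -0.    -0.001] n>= 1
shift [ 0.  0. 92.] n>= 2 turn [0. 0. 0.] n>= 0
```

Request:
send_rows(series=[[[0,0,30],[0.005,0,0],36],[[0,0,30],[0,0,0],36],[[0,0,30],[0,0,0],36],[[0,0,11],[0,0,0],36],[[0,0,0],[0,0,0],0],[[0,0,0],[0,0,0],0],[[0,0,0],[0,0,0],0],[[0,0,0],[0,0,0],0]])

```text
clock: 14.8
position: [681.8, 29.7, 163.0]
ee_rot: [0.758, -0.652, 0.002, -0.003]
contact_force: [0.4, -0.0, 0.4]
gripper_width: 15.3
grasp_force: 58.3
```

Request:
send_rows(series=[[[0,0,-15],[0,0,0],0],[[0,0,-13],[0,0,0],0],[[0,0,0],[0,0,0],0],[[0,15,0],[0,0,0],0],[[0,25,0],[0,0,0],0],[[0,30,0],[0,0,0],0],[[0,35,-10],[0,0,0],0],[[0,30,-40],[0,0,0],0]])

```text
clock: 15.6
position: [542.8, 8.8, 234.6]
ee_rot: [0.757, -0.653, -0.002, 0.002]
contact_force: [0.9, -0.5, 0.8]
gripper_width: 14.9
grasp_force: 59.6
```

```bash
cat >> h.py <<'E'
CB=np.array([523.2,356.0]);U=np.array([.95,-.3123]);V=np.array([.3123,.95])
def inbox(u,v):return CB+U*u+V*v
E
python3 -c "
from h import *
P=inbox(-10,0)
plan((*P,190,-18.2),(*P,190,down(-18.2)*Ro.from_rotvec([-.5,0,0])))
"
```

```text
t 15.6 p [542.8   8.8 234.6] yaw -81.5 F [ 0.9 -0.5  0.8] w 14.9 g 59.6 j [ 0.31  0.25 -0.18 -0.   -1.15 -0.17]
shift [-350.8  -23.2   44.6] n>= 8 turn [ 0.005  0.004 -1.105] n>= 8
shift [0. 0. 0.] n>= 0 turn [-0.5  0.   0. ] n>= 4
```

Request:
send_rows(series=[[[-44,-3,0],[0,0,0],0],[[-44,-3,0],[0,0,0],0],[[-44,-3,0],[0,0,0],0],[[-44,-3,0],[0,0,0],0],[[-44,-3,0],[0,0,0],0],[[-44,-3,10],[0,0,0],0],[[-44,-3,15],[0,0,0],0],[[-43,-2,19],[0,0,0],0]])

```text
clock: 16.4
position: [518.1, 362.2, 195.3]
ee_rot: [0.758, -0.652, 0.002, -0.003]
contact_force: [0.9, 0.6, -0.1]
gripper_width: 15.2
grasp_force: 59.9
```

Request:
send_rows(series=[[[0,0,0],[0,0,-0.138],0],[[0,0,0],[0,0,-0.138],0],[[0,0,0],[0,0,-0.138],0],[[0,0,0],[0,0,-0.138],0],[[0,0,0],[0,0,-0.138],0],[[0,0,0],[0,0,-0.138],0],[[0,0,0],[0,0,-0.138],0],[[0,0,0],[0,0,-0.138],0]])

```text
clock: 17.2
position: [518.0, 360.0, 194.8]
ee_rot: [0.988, -0.156, 0.002, -0.001]
contact_force: [0.1, 0.0, -0.0]
gripper_width: 14.6
grasp_force: 59.9
```

Request:
send_rows(series=[[[0,0,0],[-0.125,0,0],0],[[0,0,0],[-0.125,0,0],0],[[0,0,0],[-0.125,0,0],0],[[0,0,0],[-0.125,0,0],0],[[0,0,0],[0,0,0],0],[[0,0,0],[0,0,0],0]])

```text
clock: 17.8
position: [518.0, 360.3, 193.5]
ee_rot: [0.957, -0.154, -0.037, 0.244]
contact_force: [-0.3, 0.5, -0.6]
gripper_width: 14.6
grasp_force: 59.9
```

```bash
python3 -c "
from h import *
P=inbox(-10,12);T=down(-18.2)*Ro.from_rotvec([-.5,0,0])
plan((*P,140,T),(*P,79))
"
```

```text
t 17.8 p [518.  360.3 193.5] yaw -18.2 F [-0.3  0.5 -0.6] w 14.6 g 59.9 j [ 0.94  0.65  0.21  0.15 -1.61  0.29]
shift [ -3.9 -33.9  42.4] n>= 2 turn [-0.002 -0.003 -0.002] n>= 1
shift [  0.  -29.2  53.5] n>= 2 turn [0. 0. 0.] n>= 0
```

Request:
send_rows(series=[[[-2,-17,21],[0,0,0],0],[[-2,-17,21],[0,0,0],0],[[0,-10,18],[0,0,0],0],[[0,-10,18],[0,0,0],0],[[0,-9,17],[0,0,0],0],[[0,0,0],[0,0,0],0],[[0,0,0],[0,0,0],0]])

```text
clock: 18.5
position: [518.4, 370.4, 82.9]
ee_rot: [0.957, -0.154, -0.036, 0.243]
contact_force: [0.8, 0.4, -0.4]
gripper_width: 15.2
grasp_force: 59.9
```

```bash
python3 -c "
from h import *
plan()
im=get_image('top');sd=get_image('side')
cv2.imwrite('pics/b1.png',np.hstack([cv2.resize(im[150:265,90:230,::-1],(400,328)),cv2.resize(sd[240:420,150:370,::-1],(400,328))]))
"
```

```text
t 18.5 p [518.4 370.4  82.9] yaw -18.2 F [ 0.8  0.4 -0.4] w 15.2 g 59.9 j [ 0.94  0.75  0.12  0.15 -1.41  0.25]
```

View pics/b1.png

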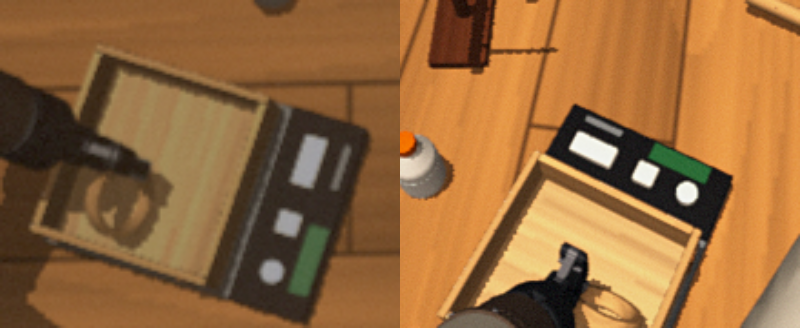

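The bangle hangs tilted inside the box, clear of the walls, so I'll release it.

Request:
send_rows(series=[[[0,0,0],[0,0,0],30],[[0,0,0],[0,0,0],40],[[0,0,0],[0,0,0],45],[[0,0,-15],[0,0,0],45],[[0,0,-25],[0,0,0],45],[[0,0,-40],[0,0,0],45],[[0,0,-40],[0,0,0],45],[[0,0,0],[0,0,0],45]])

```text
clock: 19.4
position: [537.6, 428.5, 192.3]
ee_rot: [0.958, -0.154, -0.033, 0.239]
contact_force: [0.4, -0.9, 0.8]
gripper_width: 45.0
grasp_force: 0.0
```

Request:
send_rows(series=[[[0,0,0],[0.125,0,0],36],[[0,0,0],[0.125,0,0],36],[[0,0,0],[0.125,0,0],36],[[0,0,0],[0.125,0,0],36],[[0,0,-40],[0,0,0],36],[[0,0,-25],[0,0,0],36],[[0,0,0],[0,0,0],36]])

```text
clock: 20.1
position: [536.5, 425.8, 257.3]
ee_rot: [0.987, -0.158, 0.005, -0.004]
contact_force: [0.3, 0.4, 0.3]
gripper_width: 36.3
grasp_force: 0.0
```

```bash
cat >> h.py <<'E'
def look(im,tag,th=14):
    "differences in the box interior against a picture of the empty box are hard; list ring-like/dark blobs by inner contrast"
    pass
E
python3 -c "
from h import *
sd=get_image('side');im=get_image('top');cv2.imwrite('pics/b1s.png',sd[:,:,::-1]);cv2.imwrite('pics/b1t.png',im[:,:,::-1])
plan((690.5+5.2,-54+33,250,-81.4))
plan((690.+5-10.4,-54+35,250,-81.4))
"
```

```text
t 20.2 p [534.9 425.1 252.2] yaw -18.2 F [ 0.3 -0.3 -0. ] w 35.9 g 0.0 j [ 0.91  0.47  0.2   0.   -1.29  0.34]
shift [292.3 373.3   2.1] n>= 10 turn [-0.006 -0.002  1.102] n>= 8
t 20.2 p [534.9 425.1 252.2] yaw -18.2 F [ 0.3 -0.3 -0. ] w 35.9 g 0.0 j [ 0.91  0.47  0.2   0.   -1.29  0.34]
shift [281.2 374.9   2. ] n>= 10 turn [-0.006 -0.002  1.102] n>= 8
```

Request:
send_rows(series=[[[28,37,0],[0,0,0],36],[[28,37,0],[0,0,0],36],[[28,37,0],[0,0,0],36],[[28,38,0],[0,0,0],36],[[28,38,0],[0,0,0],36],[[28,38,0],[0,0,0],36],[[28,38,0],[0,0,0],36],[[28,38,0],[0,0,0],36]])

```text
clock: 21.0
position: [653.4, 67.4, 250.0]
ee_rot: [0.987, -0.158, 0.001, -0.0]
contact_force: [0.5, -0.0, -0.8]
gripper_width: 36.1
grasp_force: 0.0
```

Request:
send_rows(series=[[[28,37,0],[0,0,0],36],[[29,37,0],[0,0,0],36],[[0,0,0],[0,0,0.138],36],[[0,0,0],[0,0,0.138],36],[[0,0,0],[0,0,0.138],36],[[0,0,0],[0,0,0.138],36],[[0,0,0],[0,0,0.138],36],[[0,0,0],[0,0,0.138],36]])

```text
clock: 21.8
position: [684.0, -18.9, 249.7]
ee_rot: [0.839, -0.545, 0.0, -0.001]
contact_force: [-0.3, 0.2, -1.2]
gripper_width: 35.8
grasp_force: 0.0
```

Request:
send_rows(series=[[[0,0,0],[0,0,0.138],36],[[0,0,0],[0,0,0.138],36],[[0,0,0],[0,0,0],36],[[0,0,0],[0,0,0],36]])

```text
clock: 22.2
position: [684.3, -18.9, 250.6]
ee_rot: [0.759, -0.652, 0.001, -0.001]
contact_force: [0.6, -0.1, -0.2]
gripper_width: 36.1
grasp_force: 0.0
```

```bash
python3 -c "
from h import *
plan((684.8,-19.4,158,-81.4))
sd=get_image('side');im=get_image('top');cv2.imwrite('pics/b1s.png',sd[:,:,::-1]);cv2.imwrite('pics/b1t.png',im[:,:,::-1])
# ring in box: compare interior with the empty-box picture by local std; circles
for n,q,roi in(('top',im,(95,150,205,262)),):
    g=cv2.resize(cv2.cvtColor(q,cv2.COLOR_RGB2GRAY)[roi[1]:roi[3],roi[0]:roi[2]],None,fx=4,fy=4,interpolation=cv2.INTER_CUBIC)
    c=cv2.HoughCircles(g,cv2.HOUGH_GRADIENT_ALT,1.5,30,param1=60,param2=.4,minRadius=36,maxRadius=66)
    if c is not None:
        for k in c[0]:
            p=onz(n,(k[0]/4+roi[0],k[1]/4+roi[1]),57)[:2]-CB;print(k.round(1),'u,v',(p@U).round(1),(p@V).round(1),'r mm',(k[2]/4*2.9).round(1))
"
```

```text
t 22.2 p [684.3 -18.9 250.6] yaw -81.3 F [ 0.6 -0.1 -0.2] w 36.1 g 0.0 j [ 0.21  0.48  0.2  -0.   -1.29 -0.06]
shift [ 0.6 -0.1 92.6] n>= 2 turn [-0.002  0.     0.002] n>= 1
[135.  264.   53.1] u,v -35.9 41.9 r mm 38.5
[286.5  73.5  52.8] u,v 137.5 -20.4 r mm 38.3
[301.5 183.   49.9] u,v 60.2 -59.1 r mm 36.2
[325.5 390.   58.2] u,v -83.7 -127.6 r mm 42.2
[135. 264.  41.] u,v -35.9 41.9 r mm 29.7
[189. 153.  49.] u,v 57.0 31.0 r mm 35.5
```

Request:
send_rows(series=[[[0,0,30],[0,0,0],36],[[0,0,30],[0,0,0],36],[[0,0,24],[0,0,0],36],[[0,0,6],[0,0,0],36],[[0,0,0],[0,0,0],0],[[0,0,0],[0,0,0],0],[[0,0,0],[0,0,0],0],[[0,0,0],[0,0,0],0]])

```text
clock: 23.1
position: [685.8, -18.8, 163.5]
ee_rot: [0.758, -0.653, 0.002, -0.003]
contact_force: [-0.2, -0.1, 0.0]
gripper_width: 14.7
grasp_force: 58.0
```

Request:
send_rows(series=[[[0,0,-15],[0,0,0],0],[[0,0,-13],[0,0,0],0],[[0,0,0],[0,0,0],0],[[0,15,0],[0,0,0],0],[[0,25,0],[0,0,0],0],[[0,30,0],[0,0,0],0],[[0,35,-10],[0,0,0],0],[[0,35,-40],[0,0,0],0]])

```text
clock: 23.9
position: [544.4, -39.7, 233.2]
ee_rot: [0.757, -0.653, -0.002, 0.002]
contact_force: [1.6, 0.5, 0.7]
gripper_width: 14.7
grasp_force: 58.1
```

```bash
python3 -c "
from h import *
P=inbox(14,12)
plan((*P,195,-18.2))
"
```

```text
t 23.9 p [544.4 -39.7 233.2] yaw -81.5 F [1.6 0.5 0.7] w 14.7 g 58.1 j [ 0.22  0.25 -0.18 -0.   -1.14 -0.07]
shift [-398.9  -55.5   38.3] n>= 9 turn [ 0.004  0.004 -1.105] n>= 8
```

Request:
send_rows(series=[[[-40,0,0],[0,0,0],0],[[-44,-5,0],[0,0,0],0],[[-45,-7,0],[0,0,0],0],[[-45,-7,0],[0,0,0],0],[[-45,-7,0],[0,0,0],0],[[-45,-7,5],[0,0,0],0],[[-45,-7,10],[0,0,0],0],[[-45,-7,10],[0,0,0],0]])

```text
clock: 24.7
position: [542.2, 319.7, 212.3]
ee_rot: [0.758, -0.653, 0.002, -0.002]
contact_force: [1.0, -0.1, -0.7]
gripper_width: 15.2
grasp_force: 58.2
```

Request:
send_rows(series=[[[-45,-8,13],[0,0,0],0],[[0,0,0],[0,0,-0.138],0],[[0,0,0],[0,0,-0.138],0],[[0,0,0],[0,0,-0.138],0],[[0,0,0],[0,0,-0.138],0],[[0,0,0],[0,0,-0.138],0],[[0,0,0],[0,0,-0.138],0],[[0,0,0],[0,0,-0.138],0]])

```text
clock: 25.5
position: [543.7, 363.4, 199.1]
ee_rot: [0.975, -0.223, 0.002, -0.001]
contact_force: [-0.3, 0.5, -0.3]
gripper_width: 15.0
grasp_force: 58.3
```

Request:
send_rows(series=[[[0,0,0],[0,0,-0.138],0],[[0,0,0],[-0.125,0,0],0],[[0,0,0],[-0.125,0,0],0],[[0,0,0],[-0.125,0,0],0],[[0,0,0],[-0.125,0,0],0],[[0,0,0],[0,0,0],0],[[0,0,0],[0,0,0],0]])

```text
clock: 26.2
position: [543.7, 363.7, 197.8]
ee_rot: [0.957, -0.154, -0.037, 0.244]
contact_force: [0.5, 0.5, 0.1]
gripper_width: 14.9
grasp_force: 58.4
```

```bash
python3 -c "
from h import *
P=inbox(14,12);T=down(-18.2)*Ro.from_rotvec([-.5,0,0])
plan((*P,83,T))
"
```

```text
t 26.2 p [543.7 363.7 197.8] yaw -18.2 F [0.5 0.5 0.1] w 14.9 g 58.4 j [ 0.91  0.68  0.28  0.16 -1.64  0.31]
shift [ -3.4 -53.4 101.6] n>= 3 turn [-0.001 -0.003 -0.002] n>= 1
```

Request:
send_rows(series=[[[-2,-13,25],[0,0,0],0],[[-1,-13,25],[0,0,0],0],[[0,-13,25],[0,0,0],0],[[0,-14,26],[0,0,0],0],[[0,0,0],[0,0,0],0],[[0,0,0],[0,0,0],0]])

```text
clock: 26.8
position: [541.6, 362.3, 87.0]
ee_rot: [0.957, -0.154, -0.036, 0.243]
contact_force: [0.1, -0.5, 0.3]
gripper_width: 14.8
grasp_force: 58.4
```

Request:
send_rows(series=[[[0,0,0],[0,0,0],30],[[0,0,0],[0,0,0],40],[[0,0,0],[0,0,0],45],[[0,0,-15],[0,0,0],45],[[0,0,-25],[0,0,0],45],[[0,0,-40],[0,0,0],45],[[0,0,-40],[0,0,0],45],[[0,0,0],[0,0,0],45]])

```text
clock: 27.6
position: [560.7, 420.5, 197.0]
ee_rot: [0.958, -0.154, -0.033, 0.239]
contact_force: [0.3, 0.4, 0.7]
gripper_width: 45.5
grasp_force: 0.0
```

Request:
send_rows(series=[[[0,0,0],[0.125,0,0],60],[[0,0,0],[0.125,0,0],60],[[0,0,0],[0.125,0,0],60],[[0,0,0],[0.125,0,0],60],[[0,45,0],[0,0,0],60],[[0,45,0],[0,0,0],60],[[0,45,0],[0,0,0],60],[[0,45,0],[0,0,0],60]])

```text
clock: 28.4
position: [501.2, 244.4, 190.8]
ee_rot: [0.987, -0.158, 0.003, -0.001]
contact_force: [0.1, 0.0, 0.6]
gripper_width: 60.2
grasp_force: 0.0
```

Request:
send_rows(series=[[[0,45,0],[0,0,0],60],[[0,45,0],[0,0,0],60],[[20,40,0],[0,0,0],60],[[20,40,0],[0,0,0],60],[[0,0,0],[0,0,0],60],[[0,0,0],[0,0,0],60]])

```text
clock: 29.0
position: [487.0, 71.2, 190.6]
ee_rot: [0.987, -0.159, 0.003, -0.001]
contact_force: [-0.1, -0.8, -0.1]
gripper_width: 59.4
grasp_force: 0.0
```

```bash
cat >> h.py <<'E'
def circles(im,roi=(95,150,205,262)):
    g=cv2.resize(cv2.cvtColor(im,cv2.COLOR_RGB2GRAY)[roi[1]:roi[3],roi[0]:roi[2]],None,fx=4,fy=4,interpolation=cv2.INTER_CUBIC)
    c=cv2.HoughCircles(g,cv2.HOUGH_GRADIENT_ALT,1.5,30,param1=60,param2=.4,minRadius=36,maxRadius=66)
    for k in ([] if c is None else c[0]):
        p=onz("top",(k[0]/4+roi[0],k[1]/4+roi[1]),57)[:2]-CB
        if max(abs(p@U),abs(p@V))<70:print("ring u,v",(p@U).round(1),(p@V).round(1),"r",(k[2]/4*2.9).round(1))
E
python3 -c "
from h import *
im=get_image('top');circles(im)
cv2.imwrite('pics/b2t.png',im[:,:,::-1])
sd=get_image('side');cv2.imwrite('pics/b2s.png',sd[:,:,::-1])
cv2.imwrite('pics/b2.png',np.hstack([cv2.resize(im[150:270,90:230,::-1],(400,343)),cv2.resize(im[165:285,310:450,::-1],(400,343))]))
for f in frogs(im,(325,178,440,270)):print('frog/owl',*f)
plan()
"
```

```text
ring u,v 42.6 34.5 r 43.6
ring u,v -39.1 40.8 r 30.0
ring u,v 42.6 34.5 r 36.8
ring u,v 42.6 34.5 r 29.1
frog/owl [420.2 227.7] [ 451.5 -476.3   72.7   45.6  -72.7]
frog/owl [342.8 223.1] [ 469.2 -241.9   60.6   46.1   88. ]
frog/owl [376.3 211.9] [ 502.2 -342.7   46.6   39.8   35.2]
frog/owl [407.  198.1] [ 543.3 -439.1   49.5   42.5   -1.3]
frog/owl [387.1 243.6] [ 405.1 -369.6   44.5   32.1   35.4]
t 29.1 p [487.1  72.7 190.4] yaw -18.2 F [-0.2  0.4  0.3] w 60.3 g 0.0 j [ 0.48  0.19 -0.38  0.   -1.    0.77]
```

View pics/b2.png

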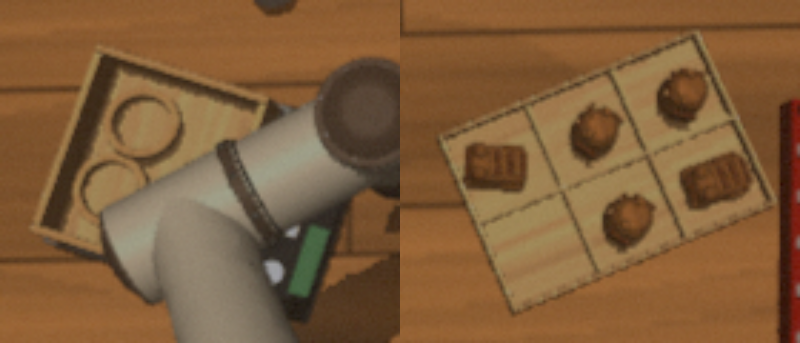

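Both bangles lie flat side by side at crop (147,125) and (112,188). The frogs are unmoved in the bin at crop-right (497,165) and (715,180), and all three owls are still standing. Next are the frogs.

```bash
python3 -c "
from h import *
plan((469.5,-241,120,-94),(469.5,-241,22))
"
```

```text
t 29.1 p [487.1  72.7 190.4] yaw -18.2 F [-0.2  0.4  0.3] w 60.3 g 0.0 j [ 0.48  0.19 -0.38  0.   -1.    0.77]
shift [ 80.9 303.7  69.9] n>= 7 turn [-0.006 -0.002  1.323] n>= 9
shift [ 0.  0. 98.] n>= 2 turn [0. 0. 0.] n>= 0
```

Request:
send_rows(series=[[[11,43,5],[0,0,0],50],[[11,43,5],[0,0,0],50],[[11,43,10],[0,0,0],50],[[12,43,10],[0,0,0],50],[[12,43,10],[0,0,0],50],[[12,44,10],[0,0,0],50],[[12,44,10],[0,0,0],50],[[0,0,10],[0,0,0.147],50]])

```text
clock: 29.9
position: [470.0, -243.9, 119.0]
ee_rot: [0.972, -0.233, 0.003, -0.001]
contact_force: [-0.7, 0.4, 0.3]
gripper_width: 50.2
grasp_force: 0.0
```

Request:
send_rows(series=[[[0,0,0],[0,0,0.147],50],[[0,0,0],[0,0,0.147],50],[[0,0,0],[0,0,0.147],50],[[0,0,0],[0,0,0.147],50],[[0,0,0],[0,0,0.147],50],[[0,0,0],[0,0,0.147],50],[[0,0,0],[0,0,0.147],50],[[0,0,0],[0,0,0.147],50]])

```text
clock: 30.7
position: [470.5, -239.6, 119.7]
ee_rot: [-0.681, 0.733, -0.001, 0.002]
contact_force: [0.3, -0.8, -0.3]
gripper_width: 49.8
grasp_force: 0.0
```

```bash
python3 -c "
from h import *
plan((469.5,-241,22,-94))
im=get_image('top');sd=get_image('side');cv2.imwrite('pics/f1t.png',im[:,:,::-1]);cv2.imwrite('pics/f1s.png',sd[:,:,::-1])
for f in frogs(im,(325,178,440,270)):print('frog/owl',*f)
"
```

```text
t 30.7 p [ 470.5 -239.6  119.7] yaw -94.2 F [ 0.3 -0.8 -0.3] w 49.8 g 0.0 j [-0.16  0.33 -0.38 -0.   -0.85  0.09]
shift [ 1.6  1.4 97.7] n>= 2 turn [-0.005  0.001 -0.004] n>= 1
frog/owl [420.2 227.8] [ 451.8 -475.9   73.3   45.5  -74.1]
frog/owl [330.9 246. ] [ 402.9 -204.8   45.2   39.1   -1.8]
frog/owl [408.3 197.3] [ 543.5 -442.4   50.5   42.4   -3.3]
frog/owl [388.7 240.8] [ 411.8 -376.3   51.5   39.2  -14.1]
```

Descending slowly onto frog A while I watch the force.

Request:
send_rows(series=[[[1,1,30],[0,0,0],50],[[0,0,30],[0,0,0],50],[[0,0,22],[0,0,0],50],[[0,0,10],[0,0,0],50],[[0,0,5],[0,0,0],50],[[0,0,0],[0,0,0],50]])

```text
clock: 31.4
position: [469.3, -241.5, 22.7]
ee_rot: [-0.683, 0.731, -0.001, 0.002]
contact_force: [-0.4, -0.1, 0.2]
gripper_width: 49.9
grasp_force: 0.0
```

Request:
send_rows(series=[[[0,0,0],[0,0,0],0],[[0,0,0],[0,0,0],0],[[0,0,0],[0,0,0],0],[[0,0,0],[0,0,0],0],[[0,0,-10],[0,0,0],0],[[0,0,-30],[0,0,0],0],[[0,0,-45],[0,0,0],0],[[0,0,-45],[0,0,0],0]])

```text
clock: 32.2
position: [465.6, -241.2, 152.7]
ee_rot: [-0.682, 0.732, 0.002, 0.0]
contact_force: [1.9, -0.8, -1.3]
gripper_width: 37.1
grasp_force: 62.4
```

```bash
python3 -c "
from h import *
P=inbox(-42,-45)
plan((*P,170,-18.2),(*P,58))
"
```

```text
t 32.2 p [ 465.6 -241.2  152.7] yaw -94.1 F [ 1.9 -0.8 -1.3] w 37.1 g 62.4 j [-0.17  0.29 -0.35 -0.   -0.94  0.1 ]
shift [-566.4   36.6  -15.7] n>= 12 turn [-0.     0.003 -1.324] n>= 9
shift [  0.   0. 112.] n>= 3 turn [0. 0. 0.] n>= 0
```

Request:
send_rows(series=[[[-47,3,-3],[0,0,0],0],[[-47,3,-3],[0,0,0],0],[[-47,3,-3],[0,0,0],0],[[-47,3,-3],[0,0,0],0],[[-47,3,-3],[0,0,0],0],[[-47,3,0],[0,0,0],0],[[-47,3,0],[0,0,0],0],[[-47,3,0],[0,0,0],0]])

```text
clock: 33.0
position: [468.3, 135.8, 167.2]
ee_rot: [-0.682, 0.732, -0.001, -0.0]
contact_force: [2.1, -0.3, -0.3]
gripper_width: 36.9
grasp_force: 62.4
```

Request:
send_rows(series=[[[-47,3,0],[0,0,0],0],[[-47,3,0],[0,0,0],0],[[-47,3,0],[0,0,0],0],[[-47,3,0],[0,0,-0.147],0],[[0,0,0],[0,0,-0.147],0],[[0,0,0],[0,0,-0.147],0],[[0,0,0],[0,0,-0.147],0],[[0,0,0],[0,0,-0.147],0]])

```text
clock: 33.8
position: [470.1, 321.9, 166.7]
ee_rot: [0.9, -0.435, 0.001, 0.001]
contact_force: [0.0, 0.6, -2.2]
gripper_width: 36.9
grasp_force: 62.5
```

Request:
send_rows(series=[[[0,0,0],[0,0,-0.147],0],[[0,0,0],[0,0,-0.147],0],[[0,0,0],[0,0,-0.147],0],[[0,0,0],[0,0,-0.147],0],[[0,0,0],[0,0,0],0],[[0,0,0],[0,0,0],0]])

```text
clock: 34.4
position: [471.0, 322.4, 167.4]
ee_rot: [0.987, -0.16, 0.001, 0.0]
contact_force: [-1.2, 0.8, -1.0]
gripper_width: 36.7
grasp_force: 62.5
```

```bash
python3 -c "
from h import *
P=inbox(-42,-45)
plan((*P,59,-18.2))
im=get_image('top');sd=get_image('side');cv2.imwrite('pics/f2t.png',im[:,:,::-1]);cv2.imwrite('pics/f2s.png',sd[:,:,::-1])
for f in frogs(im,(325,178,440,270)):print('frog/owl',*f)
"
```

```text
t 34.4 p [471.  322.4 167.4] yaw -18.4 F [-1.2  0.8 -1. ] w 36.7 g 62.5 j [ 0.89  0.35 -0.22  0.   -1.    0.36]
shift [ -3.2  -3.2 108.4] n>= 3 turn [ 0.    -0.003 -0.004] n>= 1
frog/owl [420.  227.7] [ 451.  -474.7   69.2   45.6  -72.7]
frog/owl [406.6 199.9] [ 536.5 -436.6   45.1   35.2   42.1]
frog/owl [375.4 212. ] [ 503.  -340.8   49.6   32.2   21.6]
frog/owl [386.8 243.8] [ 404.2 -369.3   44.4   31.4   39.3]
```

```bash
cat >> h.py <<'E'
def rim(im):
    "bright rim peaks (expected: scale +x wall about 90-91, scale -y wall about -100)"
    g=cv2.cvtColor(im,cv2.COLOR_RGB2GRAY).astype(np.float32)
    for nm,u,v,s in(("+x wall",V,-U,np.arange(60,131,1.)),("-y wall",U,V,np.arange(60,141,1.))):
        c=np.array([523.6,357.2]);o=[]
        for w0 in(-60,-20,20,60):
            pr=[]
            for k in s:
                P=np.array([proj("top",[*(c+u*k+v*w),98]) for w in np.arange(w0-15,w0+16,5)],np.float32)
                pr.append(cv2.remap(g,P[None,:,0].copy(),P[None,:,1].copy(),1).mean())
            pr=np.array(pr);dl=pr[6:]-pr[:-6];o.append((w0,float(s[6+dl.argmax()]-3)))
        print(nm,"inner edge at",o)
E
python3 -c "
from h import *
rim(cv2.imread('pics/b2t.png')[:,:,::-1].copy());rim(cv2.imread('pics/f2t.png')[:,:,::-1].copy())
"
```

```text
+x wall inner edge at [(-60, 86.0), (-20, 86.0), (20, 87.0), (60, 87.0)]
-y wall inner edge at [(-60, 95.0), (-20, 96.0), (20, 96.0), (60, 96.0)]
+x wall inner edge at [(-60, 86.0), (-20, 81.0), (20, 63.0), (60, 70.0)]
-y wall inner edge at [(-60, 95.0), (-20, 96.0), (20, 96.0), (60, 96.0)]
```

Request:
send_rows(series=[[[-3,-3,30],[0,0,0],0],[[0,0,35],[0,0,0],0],[[0,0,30],[0,0,0],0],[[0,0,10],[0,0,0],0],[[0,0,2],[0,0,0],0],[[0,0,0],[0,0,0],0],[[0,0,0],[0,0,0],0]])

```text
clock: 35.2
position: [471.0, 327.7, 62.1]
ee_rot: [0.987, -0.158, 0.003, -0.002]
contact_force: [-0.1, -0.1, -1.3]
gripper_width: 36.7
grasp_force: 62.6
```

Request:
send_rows(series=[[[0,0,2],[0,0,0],0],[[0,0,1],[0,0,0],0],[[0,0,0],[0,0,0],0],[[0,0,0],[0,0,0],0]])

```text
clock: 35.6
position: [471.2, 327.8, 60.5]
ee_rot: [0.987, -0.158, 0.003, -0.002]
contact_force: [-2.8, -0.8, 8.0]
gripper_width: 36.8
grasp_force: 63.7
```

Contact with 8 N, so the frog is on the box floor. I'll release it and go up.

Request:
send_rows(series=[[[0,0,0],[0,0,0],44],[[0,0,0],[0,0,0],44],[[0,0,0],[0,0,0],44],[[0,0,-15],[0,0,0],44],[[0,0,-40],[0,0,0],44],[[0,0,-45],[0,0,0],50],[[0,0,0],[0,0,0],50]])

```text
clock: 36.3
position: [473.2, 329.9, 165.0]
ee_rot: [0.987, -0.158, 0.007, -0.006]
contact_force: [-1.1, 0.3, 0.7]
gripper_width: 49.8
grasp_force: 0.0
```

```bash
python3 -c "
from h import *
plan((452.5,-474,120,-73),(452.5,-474,22))
"
```

```text
t 36.3 p [473.2 329.9 165. ] yaw -18.1 F [-1.1  0.3  0.7] w 49.8 g 0.0 j [ 0.89  0.35 -0.22  0.01 -0.98  0.36]
shift [230.1 771.   36.7] n>= 17 turn [-0.018 -0.004  0.958] n>= 7
shift [ 0.  0. 98.] n>= 2 turn [0. 0. 0.] n>= 0
```

Request:
send_rows(series=[[[13,45,0],[0,0,0],50],[[13,45,0],[0,0,0],50],[[13,45,0],[0,0,0],50],[[14,45,0],[0,0,0],50],[[14,45,0],[0,0,0],50],[[14,45,0],[0,0,0],50],[[14,45,0],[0,0,0],50],[[14,45,0],[0,0,0],50]])

```text
clock: 37.1
position: [460.5, -50.7, 157.7]
ee_rot: [0.987, -0.158, 0.002, -0.001]
contact_force: [1.3, 0.2, -0.1]
gripper_width: 50.2
grasp_force: 0.0
```

Request:
send_rows(series=[[[13,45,0],[0,0,0],50],[[13,45,0],[0,0,0],50],[[13,45,0],[0,0,0],50],[[14,45,0],[0,0,0],50],[[14,45,0],[0,0,0],50],[[14,45,0],[0,0,0],50],[[14,45,0],[0,0,0],50],[[14,45,0],[0,0,0],50]])

```text
clock: 37.9
position: [451.5, -426.9, 156.8]
ee_rot: [0.987, -0.158, 0.002, -0.001]
contact_force: [1.0, -0.6, 0.7]
gripper_width: 50.0
grasp_force: 0.0
```

Request:
send_rows(series=[[[13,45,0],[0,0,0.137],50],[[0,0,10],[0,0,0.137],50],[[0,0,10],[0,0,0.137],50],[[0,0,10],[0,0,0.137],50],[[0,0,6],[0,0,0.137],50],[[0,0,0],[0,0,0.137],50],[[0,0,0],[0,0,0.137],50],[[0,0,0],[0,0,0],50]])

```text
clock: 38.7
position: [450.2, -471.6, 120.7]
ee_rot: [0.803, -0.596, 0.001, -0.002]
contact_force: [-0.4, 0.2, 0.2]
gripper_width: 49.9
grasp_force: 0.0
```

```bash
python3 -c "
from h import *
im=get_image('top');sd=get_image('side');cv2.imwrite('pics/f3t.png',im[:,:,::-1]);cv2.imwrite('pics/f3s.png',sd[:,:,::-1])
rim(im);circles(im)
for f in frogs(im,(100,160,200,255),70):
    d=f[1][:2]-CB;print('boxblob',*f,(d@U).round(),(d@V).round())
# frog B flanks from the side view
for c in blobs(mask(cv2.medianBlur(sd,3),(0,150,20),(16,255,150),(255,100,360,200)),60):print('side',c.reshape(-1,2).mean(0),rectz('side',c,30))
plan((452.5,-474,120,-73),(452.5,-474,22))
"
```

```text
+x wall inner edge at [(-60, 86.0), (-20, 86.0), (20, 87.0), (60, 87.0)]
-y wall inner edge at [(-60, 95.0), (-20, 96.0), (20, 96.0), (60, 96.0)]
ring u,v 38.8 30.7 r 42.1
ring u,v -34.5 37.6 r 34.3
ring u,v 38.8 30.7 r 33.1
boxblob [155.  225.3] [470.5 326.1  66.   52.9 -17.7] -41.0 -45.0
side [324.89259259 125.0037037 ] [ 442.3 -460.7  240.8  233.2   77.9]
side [290.80952381 141.42063492] [ 520.4 -396.3  187.3   71.3  -68.6]
side [351.75789474 185.95789474] [ 323.4 -241.3   88.5   66.7   66.9]
t 38.8 p [ 450.3 -471.7  121. ] yaw -73.0 F [-0.8  0.5  0.3] w 50.2 g 0.0 j [-0.56  0.52 -0.06 -0.   -0.98  0.86]
shift [ 2.9 -1.4  1. ] n>= 1 turn [-0.005 -0.    -0.   ] n>= 1
shift [ 0.  0. 98.] n>= 2 turn [0. 0. 0.] n>= 0
```

Frog A stands at u −41, v −45, upright and as planned. The box hasn't moved. I'll descend on frog B.

Request:
send_rows(series=[[[3,-1,30],[0,0,0],50],[[0,0,30],[0,0,0],50],[[0,0,23],[0,0,0],50],[[0,0,10],[0,0,0],50],[[0,0,5],[0,0,0],50],[[0,0,0],[0,0,0],50]])

```text
clock: 39.4
position: [453.0, -474.4, 23.6]
ee_rot: [0.803, -0.596, 0.002, -0.002]
contact_force: [0.2, 0.7, -0.5]
gripper_width: 49.8
grasp_force: 0.0
```

Request:
send_rows(series=[[[0,0,0],[0,0,0],0],[[0,0,0],[0,0,0],0],[[0,0,0],[0,0,0],0],[[0,0,0],[0,0,0],0],[[0,0,-10],[0,0,0],0],[[0,0,-30],[0,0,0],0],[[0,0,-45],[0,0,0],0],[[0,0,-50],[0,0,0],0]])

```text
clock: 40.2
position: [450.7, -473.4, 158.3]
ee_rot: [0.803, -0.596, -0.001, -0.002]
contact_force: [1.1, -1.3, -1.0]
gripper_width: 36.7
grasp_force: 62.3
```

```bash
python3 -c "
from h import *
P=inbox(42,-45)
plan((*P,170,-18.2),(*P,58))
"
```

```text
t 40.2 p [ 450.7 -473.4  158.3] yaw -73.2 F [ 1.1 -1.3 -1. ] w 36.7 g 62.3 j [-0.56  0.49 -0.01 -0.   -1.07  0.86]
shift [-712.1 -317.8   -8.6] n>= 16 turn [-0.004  0.002 -0.96 ] n>= 7
shift [  0.   0. 112.] n>= 3 turn [0. 0. 0.] n>= 0
```

Request:
send_rows(series=[[[-42,-19,-2],[0,0,0],0],[[-42,-19,-2],[0,0,0],0],[[-42,-19,-2],[0,0,0],0],[[-42,-19,-2],[0,0,0],0],[[-42,-19,0],[0,0,0],0],[[-42,-19,0],[0,0,0],0],[[-42,-19,0],[0,0,0],0],[[-42,-19,0],[0,0,0],0]])

```text
clock: 41.0
position: [499.5, -107.0, 167.2]
ee_rot: [0.803, -0.596, 0.002, -0.002]
contact_force: [1.1, 0.3, -0.3]
gripper_width: 36.4
grasp_force: 62.3
```

Request:
send_rows(series=[[[-42,-19,0],[0,0,0],0],[[-42,-19,0],[0,0,0],0],[[-42,-19,0],[0,0,0],0],[[-42,-19,0],[0,0,0],0],[[-42,-19,0],[0,0,0],0],[[-42,-19,0],[0,0,0],0],[[-42,-19,0],[0,0,0],0],[[-42,-18,0],[0,0,0],0]])

```text
clock: 41.8
position: [546.9, 258.1, 167.5]
ee_rot: [0.803, -0.596, 0.002, -0.001]
contact_force: [0.6, -0.3, -1.0]
gripper_width: 37.0
grasp_force: 62.3
```

Request:
send_rows(series=[[[-38,-14,0],[0,0,-0.137],0],[[0,0,0],[0,0,-0.137],0],[[0,0,0],[0,0,-0.137],0],[[0,0,0],[0,0,-0.137],0],[[0,0,0],[0,0,-0.137],0],[[0,0,0],[0,0,-0.137],0],[[0,0,0],[0,0,-0.137],0],[[0,0,0],[0,0,0],0]])

```text
clock: 42.6
position: [549.4, 296.6, 167.4]
ee_rot: [0.987, -0.159, 0.002, -0.0]
contact_force: [-0.2, -0.6, -1.5]
gripper_width: 36.8
grasp_force: 62.1
```

```bash
python3 -c "
from h import *
P=inbox(42,-45)
plan((*P,62,-18.2))
im=get_image('top');rim(im)
"
```

```text
t 42.6 p [549.4 296.6 167.4] yaw -18.3 F [-0.2 -0.6 -1.5] w 36.8 g 62.1 j [ 0.76  0.43 -0.09  0.   -1.05  0.5 ]
shift [ -1.8  -3.1 105.4] n>= 3 turn [-0.001 -0.004 -0.001] n>= 1
+x wall inner edge at [(-60, 67.0), (-20, 76.0), (20, 86.0), (60, 87.0)]
-y wall inner edge at [(-60, 95.0), (-20, 96.0), (20, 115.0), (60, 137.0)]
```

Request:
send_rows(series=[[[-1,-4,30],[0,0,0],0],[[0,0,35],[0,0,0],0],[[0,0,30],[0,0,0],0],[[0,0,9],[0,0,0],0],[[0,0,3],[0,0,0],0],[[0,0,0],[0,0,0],0],[[0,0,0],[0,0,0],0]])

```text
clock: 43.35
position: [551.2, 301.6, 61.5]
ee_rot: [0.987, -0.159, 0.003, -0.001]
contact_force: [0.1, -0.0, -1.5]
gripper_width: 37.1
grasp_force: 62.3
```

Request:
send_rows(series=[[[0,0,2],[0,0,0],0],[[0,0,0],[0,0,0],0],[[0,0,0],[0,0,0],0]])

```text
clock: 43.65
position: [551.5, 301.6, 61.0]
ee_rot: [0.987, -0.158, 0.003, -0.002]
contact_force: [-2.2, -0.9, 7.6]
gripper_width: 37.0
grasp_force: 63.3
```

Request:
send_rows(series=[[[0,0,0],[0,0,0],44],[[0,0,0],[0,0,0],44],[[0,0,0],[0,0,0],44],[[0,0,-15],[0,0,0],44],[[0,0,-40],[0,0,0],44],[[0,0,-45],[0,0,0],20],[[0,45,0],[0,0,0],0],[[0,45,0],[0,0,0],0]])

```text
clock: 44.45
position: [522.5, 216.0, 159.7]
ee_rot: [0.987, -0.158, 0.004, -0.002]
contact_force: [-0.1, -0.6, 0.2]
gripper_width: 1.2
grasp_force: 0.0
```

Request:
send_rows(series=[[[0,45,0],[0,0,0],0],[[0,45,0],[0,0,0],0],[[0,45,0],[0,0,0],0],[[0,45,0],[0,0,0],0],[[0,0,0],[0,0,0],0]])

```text
clock: 44.95
position: [463.0, 40.9, 157.7]
ee_rot: [0.987, -0.161, 0.001, -0.0]
contact_force: [0.6, 0.9, -0.6]
gripper_width: 0.0
grasp_force: 0.0
```

```bash
python3 -c "
from h import *
im=get_image('top');sd=get_image('side')
rim(im);circles(im)
for f in frogs(im,(100,160,200,255),70):
    d=f[1][:2]-CB;print('boxblob',*f,(d@U).round(),(d@V).round())
cv2.imwrite('pics/all.png',np.hstack([cv2.resize(im[150:270,90:230,::-1],(400,343)),cv2.resize(sd[240:420,150:360,::-1],(400,343))]))
plan((530.5,200.5,100,-18.2),(530.5,200.5,53))
"
```

```text
+x wall inner edge at [(-60, 86.0), (-20, 86.0), (20, 87.0), (60, 87.0)]
-y wall inner edge at [(-60, 95.0), (-20, 96.0), (20, 96.0), (60, 96.0)]
ring u,v -34.7 46.0 r 36.2
ring u,v 35.5 29.5 r 42.4
ring u,v 35.5 29.5 r 34.2
ring u,v -34.7 46.0 r 43.8
ring u,v 35.5 29.5 r 29.0
boxblob [163.4 197.5] [551.4 298.6  65.1  49.1 -20.9] 45.0 -46.0
boxblob [154.1 220. ] [489.9 328.3  55.8  30.8 -62.3] -23.0 -37.0
t 45.0 p [465.9  43.9 158.3] yaw -18.3 F [ 0.6 -0.2  0.8] w 0.0 g 0.0 j [ 0.44  0.19 -0.48  0.   -0.9   0.81]
shift [  11.8 -168.8   58.8] n>= 4 turn [-0.003 -0.005 -0.002] n>= 1
shift [ 0.  0. 47.] n>= 1 turn [0. 0. 0.] n>= 0
```

View pics/all.png

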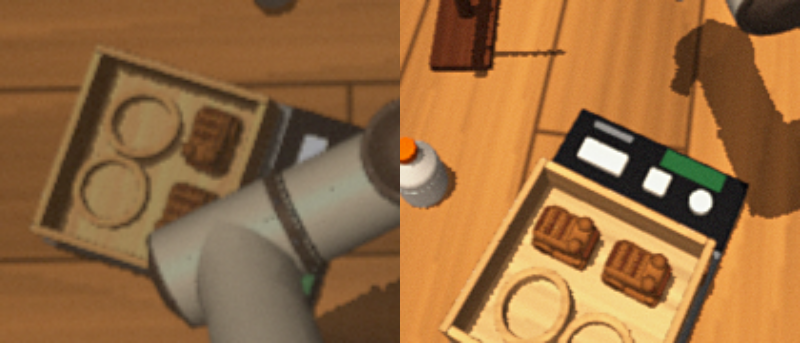

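Both frogs stand upright and both bangles lie flat in the box, with the scale and box unmoved. Now PRINT.

Request:
send_rows(series=[[[3,-43,0],[0,0,0],0],[[3,-42,0],[0,0,0],0],[[3,-42,10],[0,0,0],0],[[3,-42,25],[0,0,0],0],[[0,0,35],[0,0,0],0],[[0,0,30],[0,0,0],0],[[0,0,0],[0,0,0],0],[[0,0,0],[0,0,0],0]])

```text
clock: 45.85
position: [531.0, 202.5, 58.4]
ee_rot: [0.988, -0.157, 0.002, -0.0]
contact_force: [0.3, 0.3, 0.3]
gripper_width: -0.2
grasp_force: 0.0
```

```bash
python3 -c "
from h import *
plan((530.5,200.5,39,-18.2))"
```

```text
t 45.9 p [531.  202.5  58.4] yaw -18.1 F [0.3 0.3 0.3] w -0.2 g 0.0 j [ 0.65  0.47 -0.35  0.   -0.75  0.6 ]
shift [ 0.   2.1 19.4] n>= 1 turn [-0.001 -0.005  0.001] n>= 1
```

Request:
send_rows(series=[[[0,2,10],[0,0,0],0],[[0,0,4],[0,0,0],0],[[0,0,3],[0,0,0],0],[[0,0,2],[0,0,0],0],[[0,0,1],[0,0,0],0],[[0,0,0],[0,0,0],0],[[0,0,0],[0,0,0],0]])

```text
clock: 46.55
position: [530.3, 199.7, 39.1]
ee_rot: [0.987, -0.158, 0.003, -0.001]
contact_force: [-1.8, 0.6, 5.4]
gripper_width: 0.1
grasp_force: 2.8
```

Request:
send_rows(series=[[[0,0,1],[0,0,0],0],[[0,0,0],[0,0,0],0],[[0,0,-20],[0,0,0],0],[[0,0,-40],[0,0,0],0],[[0,0,-40],[0,0,0],0],[[0,40,-20],[0,0,0],0],[[0,45,0],[0,0,0],0],[[0,45,0],[0,0,0],0]])

```text
clock: 47.35
position: [488.5, 75.2, 157.7]
ee_rot: [0.987, -0.158, 0.003, -0.002]
contact_force: [0.7, 0.5, -0.7]
gripper_width: 0.1
grasp_force: 0.0
```

Request:
send_rows(series=[[[0,40,0],[0,0,0],0],[[0,40,0],[0,0,0],0],[[0,0,0],[0,0,0],0],[[0,0,0],[0,0,0],0],[[0,0,0],[0,0,0],0]])

```text
clock: 47.85
position: [464.3, 0.5, 157.0]
ee_rot: [0.987, -0.158, 0.003, -0.001]
contact_force: [-1.1, -0.1, -0.4]
gripper_width: -0.0
grasp_force: 0.0
```

```bash
python3 -c "
from h import *
im=get_image('top')
rim(im);circles(im)
for r,z in(((100,160,200,255),70),((325,178,440,270),35)):
  for f in frogs(im,r,z):
    d=f[1][:2]-CB;print('blob',*f,(d@U).round(),(d@V).round())
plan()"
```

```text
+x wall inner edge at [(-60, 86.0), (-20, 86.0), (20, 87.0), (60, 87.0)]
-y wall inner edge at [(-60, 95.0), (-20, 96.0), (20, 96.0), (60, 96.0)]
ring u,v -36.7 36.8 r 34.8
ring u,v 39.4 37.0 r 37.3
ring u,v 48.3 -55.9 r 34.7
ring u,v 39.4 37.0 r 45.0
ring u,v 39.4 37.0 r 28.4
blob [163.5 198.2] [551.4 299.8  64.3  46.9 -20.9] 44.0 -45.0
blob [153.4 224.2] [472.9 329.4  66.1  39.7 -26. ] -39.0 -41.0
blob [407.  198.1] [ 540.4 -438.2   52.8   41.1   13.2] 264.0 -749.0
blob [376.1 212.3] [ 500.  -342.2   44.9   39.3   42.5] 196.0 -671.0
blob [386.8 243.5] [ 405.1 -369.6   44.5   32.1   35.4] 114.0 -726.0
t 47.9 p [464.3   0.8 156.9] yaw -18.2 F [-0.1  0.7  0.5] w 0.1 g 0.0 j [ 0.35  0.18 -0.49  0.   -0.9   0.9 ]
```

Everything is in place, so I'm handing the job in.

```bash
python3 -c "
from bench import job_done
print(job_done())"
```

```text
the job is handed in; nothing more can be done
None
```

I handed the job in at about 48 s: ON, ZERO and PRINT were each pressed fully down in the order asked. Both frogs and both bangles are in the box, below its rim by their heights. The last picture put the box within 2 mm of centre on the scale and the three owls at their starting spots in the bin.

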